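# Square up a row of cast tiles against a stop with a straightedge

## Robot

A 7-joint arm with a two-finger parallel gripper is mounted at the origin on the work surface. World frame = base frame: x ahead of the robot, y to its left, z up, the work surface at z = 0. Lengths are in mm, angles in rad, forces in N, time in s.
With the tool pointing down it reaches from about 425 to 975 mm from the base axis. Payload 16.7 kg.
Tool frame: the origin (TCP) lies midway between the tips of the shut fingers; the grasp point (between the pads) lies 19 mm behind it; z points along the fingers, y is the direction in which the jaws open and shut (so a half turn about z gives the same grasp; the last joint's range is limited). The gripper opens to 85 mm and grips with 20 to 120 N. Pads are 22 mm wide; open, the fingers measure 114 mm over their backs; the gripper's body (76 mm by 85 mm) begins 54 mm behind the grasp point. The pads swing forward as they close: fully open they stand 13 mm farther back than shut.
Start: joints at [-1.47, 0.426, 0.074, 1.606, -0.034, 1.111, -0.067], TCP at [166.874, 654.01, 231.302] pointing down, gripper open.
Joint ranges: [-2.85, 2.85], [-0.5, 2.14], [-1.23, 1.37], [0.21, 2.46], [-1.02, 4.16], [0.16, 2.05], [-2.73, 2.73]. Speed limits (rad/s): [1.89, 1.89, 2.39, 2.39, 3.01, 3.01, 3.01].

## Interface

Orientations are given as a unit quaternion [x, y, z, w].
In Python, from workcell import robot gives the robot as it stands.
- The arm moves only by the tool servo_tool, never from a script. Its argument "motion" is a list of rows, each an object of numbers: "hand": the finger opening in cm, from 0 to 8.54; "dx", "dy", "dz": the shift along the world's x, y, z in cm; "rx", "ry", "rz": the turn, a rotation vector about the world's x, y, z in degrees. A call has 1 to 12 rows; each row shifts and turns the commanded pose from where the row before left it; what a row does not reach is not made up. A row lasts 1/10 s, in which the tool goes at most 50 mm and 8.59 degrees, less where a joint would pass 70% of its speed; a pose out of reach is approached as far as the arm can. A call is refused whole if a number of a shift passes 5 or a number of a turn 8.59, either way. A call with a gripper value outside its range is refused whole. The fingers move at their own pace and stop on an object; "grip_force" is the grip in N (left out, the last holds). Time passes only in rows, so rows that do not move let the fingers close. It gives the time, the measured TCP pose, the force and the opening at its end, in the units of the state.
- robot.sense(): the state, without advancing time (a new reading comes with each control period).
- robot.grab_frame(name): name is "side" or "top"; returns a dict with "frame" (400x640x3 uint8, red, green, blue), "z_map" (400x640 float32, mm along the optical axis (not along the pixel's ray), 0 where there is no reading), "K" (3x3 intrinsics, pixels), "dist_coeffs" ([k1, k2, p1, p2, k3] as OpenCV has them; the pictures are not rectified), "R" (3x3) and "t" (3): a world point X has camera coordinates R X + t. Camera axes: x right, y down, z forward; pixel columns grow to the right and rows downward; lengths in mm; the calibration is good to about 2 mm. A picture is of the moment at which its call begins.
- robot.sign_off(): hands the job in, once; it reports no verdict.
The state is a dict: "time_s": time; "joints": joint angles; "qd": joint speeds; "tau": joint torques, N m; "position": TCP position; "eef_rot": TCP orientation; "ft_force": force on the tool from outside, world axes, zero at the start; "torque": the same for the moment, N m; "gripper_width": opening from 0.0 (shut) to 1.0 (fully open).
Only numpy, scipy, OpenCV 4.12 (cv2) and the standard library are available. Lean on these libraries where they do the work, as an engineer would, in place of code of your own. Each camera call takes 0.05 s, during which the arm holds its last target.

## Task

Take the straightedge by its handle from the cork pad and with it push the four loose plaster tiles along the tray as one group until they all sit square and flush against the cross stop; keep pressing them home at about 6 N for a second. The stop is only lightly clamped and must not be shifted, and nothing but the straightedge may touch the tiles. Then stand the straightedge upright back on its pad, lengthwise, and leave the other things where they are.

Things in the scene. Friction and masses are not known exactly. Their poses are not given: they have to be found in the camera images.
- tray: fixed squaring tray. Origin at table height; x along the tray from its open end (nearest the robot) to the stop, y across, z up. Grey floor, top at z = 4 mm, from x = -120 to 140 mm. Aluminium side rails, inner faces at y = +-100 mm, tops at z = 24 mm. The tiles start side by side across the tray, centres at x = -20 to 30 mm, all between the rails
- stop: aluminium bar across the tray between its rails, 197 mm long, 16 mm deep, 18 mm high (two dark knobs on top, to 26.5 mm). Origin at the middle of its front face (towards the tiles) at the tray floor; axes as the tray's. Set anywhere from 70 to 95 mm along the tray's x and held there by friction only: a push of about 12 N, or a knock, slides it away for good. Up to 9 N is safe
- straightedge: straightedge, 0.3 kg, upright on the pad: aluminium blade 184 mm long (y), 44 mm wide (x), 19 mm high, flat long sides, under a wooden handle 16 mm (x) by 56 mm (y), 20 to 75 mm up. Origin under the handle's middle, at the underside. The blade is clamped off-centre, differently each time: its middle is within 14 mm of the handle along x, so a pushing side is 8 to 36 mm from the handle's middle
- pad: fixed cork rest pad 80 mm (x) by 220 mm (y), 3 mm thick, on the table left or right of the tray; origin at the centre of its underside. The straightedge stands lengthwise along its y. Pinch its handle across the 16 mm, some 55 mm above its underside, so that the fingers pass over tiles and stop; in the tray carry it about 6 mm off the floor
- tile1: hand-cast white plaster tile, a square slab 30 to 31.5 mm wide and deep (no two exactly alike), 18 mm thick, about 30 g, flat on the tray floor. Origin at the centre of its underside, x and y square to its sides. Starts loose in the tray short of the stop, askew by up to 0.35 rad
- tile2: hand-cast white plaster tile, a square slab 30 to 31.5 mm wide and deep (no two exactly alike), 18 mm thick, about 30 g, flat on the tray floor. Origin at the centre of its underside, x and y square to its sides. Starts loose in the tray short of the stop, askew by up to 0.35 rad
- tile3: hand-cast white plaster tile, a square slab 30 to 31.5 mm wide and deep (no two exactly alike), 18 mm thick, about 30 g, flat on the tray floor. Origin at the centre of its underside, x and y square to its sides. Starts loose in the tray short of the stop, askew by up to 0.35 rad
- tile4: hand-cast white plaster tile, a square slab 30 to 31.5 mm wide and deep (no two exactly alike), 18 mm thick, about 30 g, flat on the tray floor. Origin at the centre of its underside, x and y square to its sides. Starts loose in the tray short of the stop, askew by up to 0.35 rad
- flask: conical green glass flask, 84 mm wide, 125 mm tall, beyond the tray. Bystander, to be left where it is. Origin at the centre of its underside
- jar: low lidded jar, 56 mm wide, 50 mm tall, beyond the tray. Bystander, to be left where it is. Origin at the centre of its underside
- dish: clear low ring dish, 70 mm wide, 14 mm tall, off to one side of the tray. Bystander, to be left where it is. Origin at the centre of its underside
- spool: empty white spool, 48 mm wide, 36 mm tall, beyond the tray. Bystander, to be left where it is. Origin at the centre of its underside
- block: plaster block 34 x 34 x 30 mm, off to one side of the tray. Bystander, to be left where it is. Origin at the centre of its underside
- spatula: spatula about 200 mm long lying on the table, off to one side of the tray. Bystander, to be left where it is. Origin on the table under its middle

How it is judged:
By the outcome, as a careful person would: the job done as asked, in the order asked, and still so for the second after the job is handed in, with the robot touching nothing.
It also fails if it takes over 59 s, if anything falls off the work surface, if the arm or the gripper's body presses on something with over 40 N, if the wrist force passes 120 N, or if a joint passes its speed limit or range.

## Working session

There is one attempt and no reset: what is moved stays moved. The work goes in short steps, Python scripts to look and compute and a tool call to move; the robot and the scene stay as the last step left them, time stands still between calls to the robot, and variables do not carry over. Pictures are saved under pics/ and viewed, and the job is handed in when it is done.

Besides the shell and the picture viewer there is one more tool, called after "Request:" as name(argument=value, ...), one argument or row to a line, values as JSON. servo_tool: Moves the arm, as the interface text tells. Its arguments: {"type":"object","properties":{"motion":{"type":"array","items":{"type":"object","properties":{"hand":{"type":"number"},"dx":{"type":"number"},"dy":{"type":"number"},"dz":{"type":"number"},"rx":{"type":"number"},"ry":{"type":"number"},"rz":{"type":"number"}}}},"grip_force":{"type":"number"}},"required":["motion"]}

```bash
mkdir -p pics && ls
python3 - <<'E'
from workcell import robot
import cv2, pickle
print(robot.sense())
for n in ("top","side"):
    f=robot.grab_frame(n)
    pickle.dump(f,open(f"{n}0.pkl","wb"))
    cv2.imwrite(f"pics/{n}0.png",f["frame"][:,:,::-1])
    print(n,f["K"],f["dist_coeffs"],f["R"],f["t"])
E
```

```text
pics
{'time_s': 0.0, 'joints': array([-1.47052984,  0.42673897,  0.07385922,  1.60664455, -0.03408008,
        1.11082132, -0.06709911]), 'qd': array([ 4.72682616e-05,  1.37946848e-03,  8.95539961e-04,  6.28684815e-04,
       -2.83237022e-03,  9.18253846e-04, -2.77775632e-04]), 'tau': array([ 9.18870173e-04, -9.49845886e+01,  3.76125723e+00, -4.63498521e+01,
        1.91862165e-02,  1.04726380e-02,  8.15937210e-05]), 'position': array([166.7790712 , 653.62200657, 230.58965341]), 'eef_rot': array([ 1.24574065e-01,  9.92210081e-01, -6.75982575e-04, -2.34040332e-05]), 'ft_force': array([ 0.78982187, -0.01478325, -0.22386548]), 'torque': array([-0.05194183,  0.01978395, -0.01400436]), 'gripper_width': 1.0013383670965854}
top [[507.06358804   0.         319.75569017]
 [  0.         507.06358804 198.57890683]
 [  0.           0.           1.        ]] [0.01946863 0.         0.         0.         0.        ] [[-0.00350096 -0.99993177 -0.01114458]
 [-0.99295897  0.00479572 -0.11836171]
 [ 0.11840708  0.01065173 -0.992908  ]] [ -34.38647359  631.6460638  1158.51172932]
side [[411.44397562   0.         315.72367773]
 [  0.         411.44397562 195.32621232]
 [  0.           0.           1.        ]] [-0.04558038  0.          0.          0.          0.        ] [[ 0.84702276 -0.53109606 -0.0221228 ]
 [-0.3480715  -0.52270795 -0.77821759]
 [ 0.40174454  0.66686833 -0.62760494]] [-540.32278901  233.0744575   706.36977372]
```

View pics/top0.png

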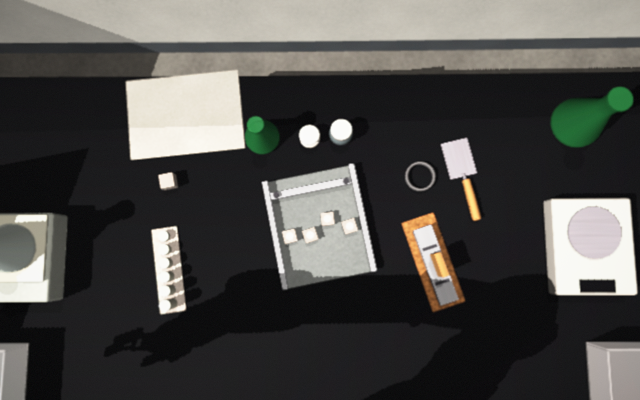

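View pics/side0.png

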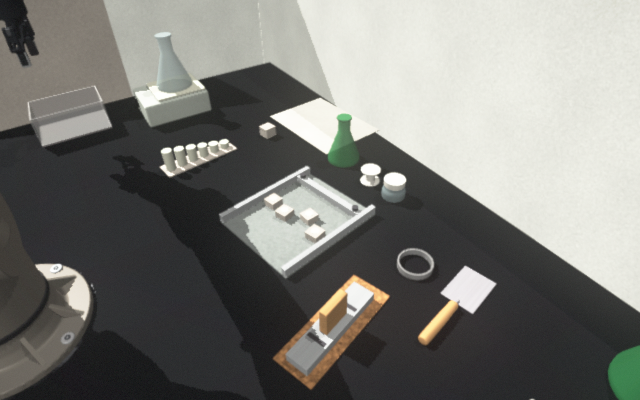

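```bash
cat > h.py <<'E'
import numpy as np, cv2, pickle
def ray(f,uv):
    uv=np.asarray(uv,float).reshape(-1,1,2)
    n=cv2.undistortPoints(uv,f["K"],f["dist_coeffs"]).reshape(-1,2)
    d=np.c_[n,np.ones(len(n))]@f["R"]      # R^T d
    c=-f["R"].T@f["t"]
    return c,d
def toz(f,uv,z):
    c,d=ray(f,uv); s=(z-c[2])/d[:,2]
    return c+d*s[:,None]
def pix(f,X):
    r,_=cv2.Rodrigues(f["R"]); return cv2.projectPoints(np.asarray(X,float).reshape(-1,1,3),r,f["t"],f["K"],f["dist_coeffs"])[0].reshape(-1,2)
def crop(f,name,x0,y0,x1,y1,s):
    im=f["frame"][y0:y1,x0:x1,::-1]
    cv2.imwrite(name,cv2.resize(im,None,fx=s,fy=s,interpolation=cv2.INTER_CUBIC))
E
python3 - <<'E'
from h import *
T=pickle.load(open("top0.pkl","rb"));S=pickle.load(open("side0.pkl","rb"))
crop(T,"pics/t_c1.png",250,155,470,320,3.6)
crop(S,"pics/s_c1.png",210,150,410,390,2.5)
E
```

```text
(no output)
```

View pics/t_c1.png

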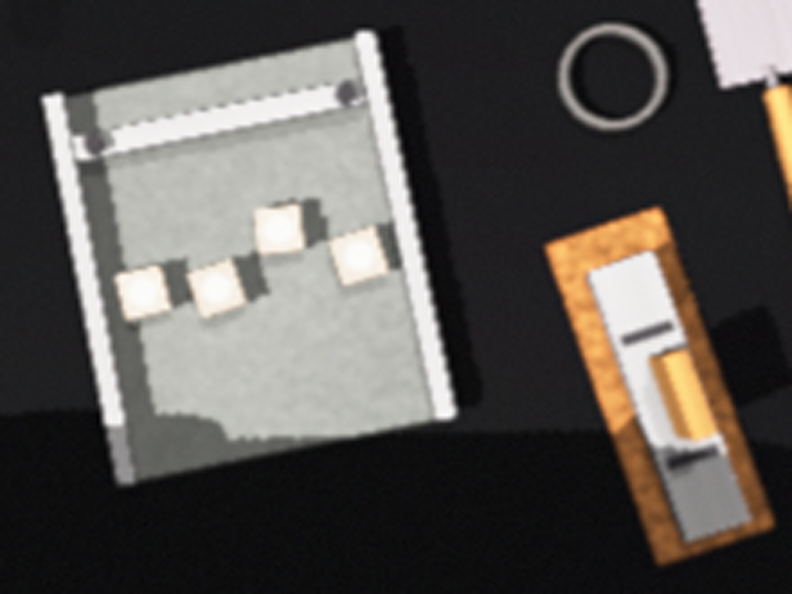

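View pics/s_c1.png

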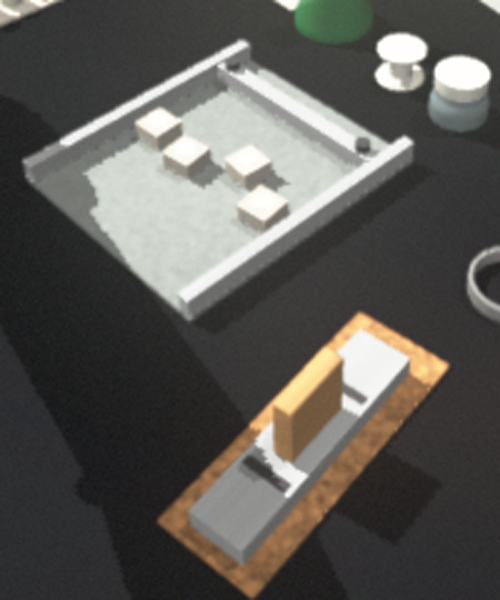

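```bash
cat >> h.py <<'E'
def cloud(f):
    v,u=np.mgrid[0:400,0:640]
    c,d=ray(f,np.stack([u,v],-1).reshape(-1,2).astype(float))
    return (c+d*f["z_map"].reshape(-1,1)).reshape(400,640,3)
E
python3 - <<'E'
from h import *
np.set_printoptions(precision=1,suppress=True)
T=pickle.load(open("top0.pkl","rb"));S=pickle.load(open("side0.pkl","rb"))
for f,pts in ((T,{"table":(395,250),"floor":(330,260),"railR":(360,210),"railL":(273,230),"stop":(310,187),"tile2":(310,235),"pad":(410,225),"blade":(425,240),"handle":(442,266)}),(S,{"table":(370,250),"floor":(275,240),"tile":(284,213),"blade":(355,293),"stop":(330,190)})):
    C=cloud(f)
    for k,(u,v) in pts.items():
        p=C[v-1:v+2,u-1:u+2].reshape(-1,3)
        print(k,p.mean(0),p[:,2].std())
# masks at top
im=T["frame"]; hsv=cv2.cvtColor(im,cv2.COLOR_RGB2HSV)
print(hsv[225,410],hsv[240,425],hsv[290,445],hsv[266,442],hsv[235,310],hsv[260,330],hsv[210,360],hsv[250,395])
E
```

```text
table [ 510.9 -216.4    1.5] 2.7194618324238733
floor [487.6 -60.6   2.8] 2.0060551024869704
railR [ 605.1 -132.2   26.3] 1.8577390344464724
railL [551.2  60.5 158.7] 376.8697046003456
stop [661.3 -13.6  22.8] 1.4872512985956259
tile2 [546.5 -13.5  23. ] 2.4823188454367613
pad [ 561.5 -230.6  140.4] 383.35864587824915
blade [ 533.7 -284.6   22.6] 2.351059488608394
handle [ 473.7 -310.    77.7] 1.867220569227763
table [ 644.8 -196.5    0.4] 0.7541679006335428
floor [494.8 -68.7   4.7] 1.3089177432021557
tile [542.8 -22.6  22.5] 1.057878277840615
blade [ 544.9 -280.    22.1] 1.0985505485637517
stop [681.7   5.6   7.1] 5.986106265115317
[ 16 154 239] [  0   2 238] [ 15   4 137] [ 20 129 250] [ 45   2 252] [ 38  11 188] [ 15   2 240] [135  29  35]
```

```bash
cat >> h.py <<'E'
def contours(f,maskfn,box,s=6,minarea=20):
    x0,y0,x1,y1=box
    im=cv2.resize(f["frame"][y0:y1,x0:x1],None,fx=s,fy=s,interpolation=cv2.INTER_CUBIC)
    m=maskfn(im).astype(np.uint8)*255
    cs,_=cv2.findContours(m,cv2.RETR_EXTERNAL,cv2.CHAIN_APPROX_NONE)
    out=[]
    for c in cs:
        if cv2.contourArea(c)>minarea*s*s:
            p=c.reshape(-1,2).astype(float)
            out.append((p+0.5)/s-0.5+[x0,y0])
    return out
def rect(P):
    r=cv2.minAreaRect(P[:,:2].astype(np.float32)); (cx,cy),(w,h),a=r
    b=cv2.boxPoints(r)
    e=max(((b[i+1]-b[i]) for i in range(2)),key=np.linalg.norm)
    ang=np.degrees(np.arctan2(e[1],e[0]))
    return np.round([cx,cy,max(w,h),min(w,h),ang],1),b
E
python3 - <<'E'
from h import *
np.set_printoptions(precision=1,suppress=True)
T=pickle.load(open("top0.pkl","rb"));S=pickle.load(open("side0.pkl","rb"))
hsv=lambda im:cv2.cvtColor(im,cv2.COLOR_RGB2HSV)
def orange(im):
    h=hsv(im); return (h[...,1]>100)&(h[...,0]<30)&(h[...,2]>90)
def bright(t): return lambda im: (im.min(-1)>t)
def grey(im): h=hsv(im); return (h[...,1]<45)&(h[...,2]>80)
for n,f,pb,tb in (("top",T,(390,205,475,320),(276,200,364,252)),("side",S,(270,270,395,390),(255,185,330,245))):
    print(n)
    for c in contours(f,orange,pb,minarea=300): 
        r,b=rect(toz(f,c,3)); print(" pad",r)
    for t in (215,):
      for c in contours(f,bright(t) if n=="top" else bright(200),tb):
        r,b=rect(toz(f,c,22)); print(" tile",t,r)
    for c in contours(f,grey,pb,minarea=100):
        r,b=rect(toz(f,c,22)); print(" blade",r,b.ravel())
c=contours(T,bright(215),(255,155,385,300),minarea=80)
for p in c:
    r,b=rect(toz(T,p,24));print(" rail/stop",r,b.ravel())
c=contours(T,lambda im:(hsv(im)[...,2]>70),(255,155,385,300),minarea=1000)
for p in c:
    r,b=rect(toz(T,p,24));print(" tray",r,b.ravel())
E
```

```text
top
 pad [ 484.7 -304.1  222.8   85.    17.7]
 tile 215 [530.8  63.5  45.3   9.1   0.4]
 tile 215 [545.1  35.9  28.5  28.1  13.8]
 tile 215 [547.5 -12.6  29.2  27.7  17.5]
 tile 215 [ 568.2 -106.    30.    29.1   17.8]
 tile 215 [586.  -53.6  29.2  28.6 -86.5]
 tile 215 [ 591.3 -136.6   82.    11.6   11.2]
 blade [ 476.9 -306.5  184.5   48.1   18.4] [ 381.7 -312.8  396.9 -358.5  572.  -300.2  556.8 -254.5]
side
 pad [ 485.7 -303.3  223.8   83.7   18.1]
 tile 215 [556.4 -33.1 186.4 163.5  56.7]
 tile 215 [663.3   4.3  62.9  28.3 -78.5]
 tile 215 [545.1  73.4  68.7  12.   12.3]
 blade [ 476.5 -310.1  190.8   50.1   18.6] [ 378.  -316.8  394.  -364.3  574.9 -303.4  558.9 -256. ]
 rail/stop [545.   35.7  28.5  28.1  13.8] [527.8  46.  534.5  18.7 562.2  25.5 555.5  52.8]
 rail/stop [547.4 -12.7  29.2  27.6  17.5] [529.3  -3.9 537.6 -30.2 565.5 -21.5 557.2   4.9]
 rail/stop [ 568.  -105.9   29.9   29.    17.8] [ 549.4  -96.7  558.2 -124.3  586.7 -115.2  577.9  -87.5]
 rail/stop [585.9 -53.6  29.2  28.6 -86.5] [570.7 -39.9 572.5 -69.  601.  -67.3 599.2 -38.2]
 rail/stop [566.8  74.8 220.5  10.6  11.3] [457.6  58.4 459.7  48.  676.   91.1 673.9 101.5]
 rail/stop [660.1 -16.3 153.8  16.3 -78.6] [637.   57.5 667.3 -93.3 683.3 -90.1 653.   60.7]
 rail/stop [ 590.  -136.4  258.8   11.8   11.4] [ 462.  -156.2  464.4 -167.8  718.  -116.6  715.7 -105.1]
 tray [569.3 -33.  265.2 229.3  11.3] [ 416.8   53.5  461.7 -171.4  721.7 -119.5  676.8  105.4]
```

Run:
```python
from h import *
np.set_printoptions(precision=1,suppress=True)
T=pickle.load(open("top0.pkl","rb"));S=pickle.load(open("side0.pkl","rb"))
print(-T["R"].T@T["t"],-S["R"].T@S["t"])
crop(T,"pics/t_h.png",420,235,465,310,8)
crop(S,"pics/s_h.png",285,270,385,380,5.5)
a=np.radians(18.1);y=np.array([np.cos(a),np.sin(a)]);x=np.array([np.sin(a),-np.cos(a)])  # straightedge axes: long y, x to the right(world -y)
for n,f in (("top",T),("side",S)):
    C=cloud(f); P=C[(C[...,2]>71)&(C[...,2]<86)&(abs(C[...,0]-480)<90)&(abs(C[...,1]+305)<60)]
    q=P[:,:2]-[485,-303.7]; 
    print(n,len(P),"z",np.median(P[:,2]),"along y",np.percentile(q@y,[2,50,98]),"x",np.percentile(q@x,[2,50,98]))
    P=C[(C[...,2]>18.5)&(C[...,2]<26)&(abs(C[...,0]-480)<110)&(abs(C[...,1]+305)<70)]
    q=P[:,:2]-[485,-303.7]; 
    print(n,len(P),"z",np.median(P[:,2]),"along y",np.percentile(q@y,[1,50,99]),"x",np.percentile(q@x,[1,5,50,95,99]))
```

```text
[ 489.9  -49.8 1224.7] [ 255.  -636.2  612.8]
top 193 z 78.23104958933777 along y [-34.1  -7.5  18.9] x [-6.4  1.1  8.9]
top 1085 z 22.80022124029324 along y [-98.7  -8.6  81.9] x [-21.8 -20.5  -3.6  20.4  22.7]
side 359 z 78.69919227073956 along y [-35.4 -11.9  18.2] x [-4.7  4.4 10.6]
side 2015 z 22.887603521455276 along y [-99.6 -40.8  82. ] x [-20.3 -18.    7.   22.2  23.1]
```

View pics/t_h.png

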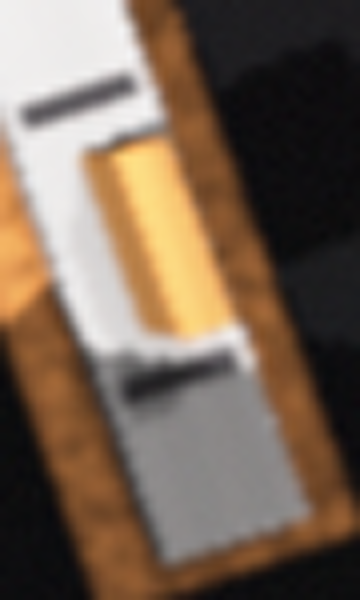

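View pics/s_h.png

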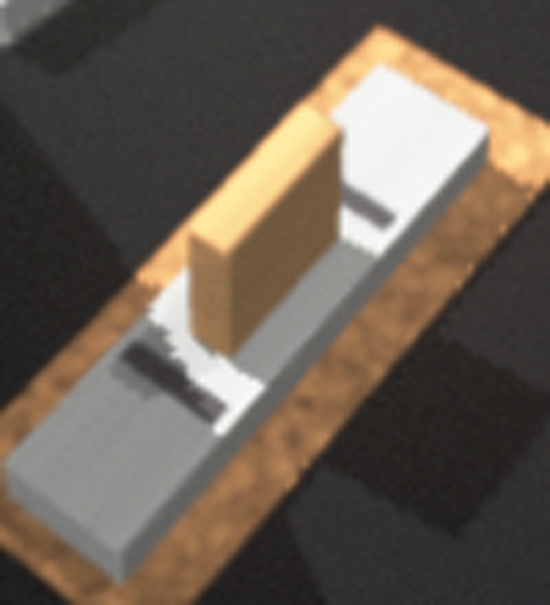

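Run:
```python
from h import *
np.set_printoptions(precision=1,suppress=True)
T=pickle.load(open("top0.pkl","rb"));S=pickle.load(open("side0.pkl","rb"))
def up(P,s,o): return (np.array(P,float)+.5)/s-.5+o
th=up([(115,148),(165,135),(232,320),(183,335)],8,[420,235])
tb=np.r_[up([(588,270),(655,250)],3.6,[250,155]),up([(308,513),(165,563)],8,[420,235])]
sh=up([(190,238),(232,250),(343,127),(303,103)],5.5,[285,270])
sb=up([(378,65),(488,130),(122,552),(5,465)],5.5,[285,270])
def d(P):
    r,b=rect(P);m=P[:,:2].mean(0);return m,r
for n,f,h,b in(("top",T,th,tb),("side",S,sh,sb)):
    print(n,"handle",d(toz(f,h,78)),"blade",d(toz(f,b,22)))
# rails & stop recomputed; stop lines at z=22
hsv=lambda im:cv2.cvtColor(im,cv2.COLOR_RGB2HSV)
c=contours(T,lambda im:im.min(-1)>215,(255,155,385,300),minarea=80)
for p in c:
    r,b=rect(toz(T,p,22));print(r)
crop(S,"pics/s_st.png",285,155,385,225,7)
crop(T,"pics/t_st.png",255,160,385,210,6)
```

```text
top handle (array([ 478.5, -308.4]), array([ 478.6, -308.3,   55. ,   14.5,   18.2])) blade (array([ 477.7, -307.7]), array([ 478.2, -308.1,  184.3,   46.1,   18.5]))
side handle (array([ 478.8, -309.1]), array([ 477.7, -308.8,   57.2,   14.4,   19.4])) blade (array([ 478.3, -306.9]), array([ 478.2, -307.1,  182.9,   43.1,   18.8]))
[545.1  35.9  28.5  28.1  13.8]
[547.5 -12.6  29.2  27.7  17.5]
[ 568.2 -106.    30.    29.1   17.8]
[586.  -53.6  29.2  28.6 -86.5]
[566.9  75.  220.9  10.7  11.3]
[660.4 -16.2 154.1  16.3 -78.6]
[ 590.2 -136.6  259.2   11.8   11.4]
```

View pics/t_st.png

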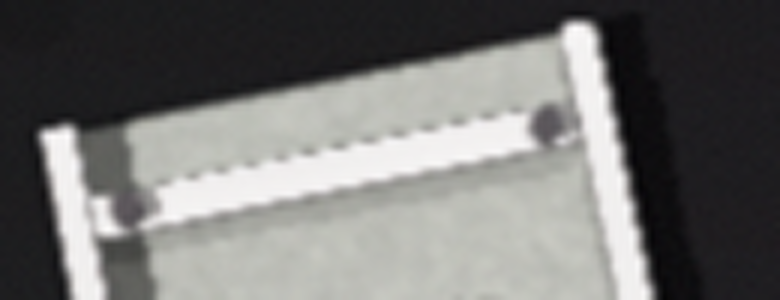

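View pics/s_st.png

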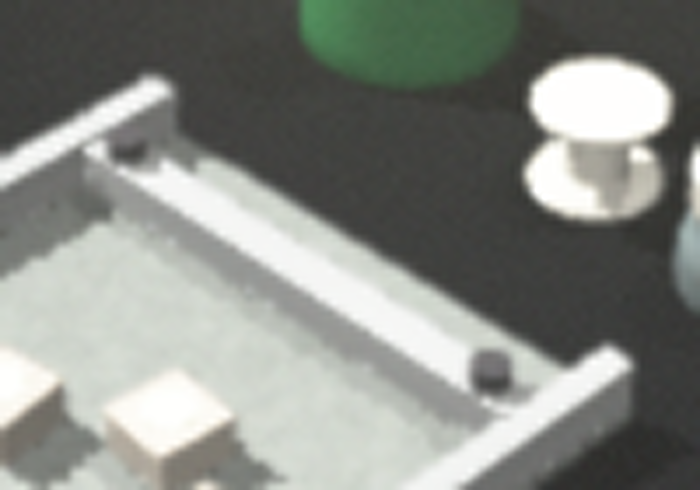

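Run:
```python
from h import *
np.set_printoptions(precision=0,suppress=True,linewidth=200)
for n in("top","side"):
    f=pickle.load(open(n+"0.pkl","rb"));C=cloud(f).reshape(-1,3)
    P=C[(C[:,2]>60)&(C[:,2]<600)&(C[:,0]>-100)&(C[:,0]<900)&(abs(C[:,1])<800)]
    g={}
    for p in P: g.setdefault((int(p[0]//80*80),int(p[1]//80*80)),[]).append(p[2])
    print(n,{k:(len(v),int(np.max(v))) for k,v in sorted(g.items()) if len(v)>8})
```

```text
top {(160, -720): (230, 95), (160, 640): (233, 97), (240, -800): (11, 90), (240, -720): (438, 97), (240, 640): (320, 92), (320, 240): (32, 64), (320, 560): (29, 69), (400, -320): (110, 82), (400, 560): (1238, 124), (400, 640): (602, 127), (480, -720): (126, 66), (480, -640): (51, 63), (480, -320): (105, 85), (480, 560): (1882, 164), (480, 640): (36, 144), (560, -720): (58, 63), (560, -640): (22, 64), (560, 560): (593, 116), (560, 640): (313, 126), (720, -720): (433, 194), (720, -640): (104, 112), (720, 80): (387, 131), (800, -720): (771, 197), (800, -640): (485, 197), (800, 80): (39, 130)}
side {(0, -160): (259, 193), (0, -80): (2686, 210), (0, 0): (42, 213), (80, -80): (611, 207), (80, 0): (507, 221), (80, 560): (536, 402), (80, 640): (272, 91), (80, 720): (246, 92), (160, 560): (695, 403), (160, 640): (700, 391), (160, 720): (284, 309), (240, 640): (250, 92), (240, 720): (196, 90), (320, 240): (29, 62), (320, 320): (13, 63), (320, 640): (10, 66), (400, -400): (69, 80), (400, -320): (216, 82), (400, 560): (423, 122), (400, 640): (291, 131), (400, 720): (51, 80), (480, -320): (186, 80), (480, 560): (1128, 239), (480, 640): (364, 240), (560, 560): (167, 105), (560, 640): (50, 122), (720, -640): (21, 65), (720, 80): (407, 128), (800, -640): (17, 63), (800, 80): (30, 127)}
```

Request:
servo_tool(
  motion=[
    {"dx": 2.2, "dy": -4.05, "rz": -6.4, "hand": 8.5},
    {"dx": 2.2, "dy": -4.05, "rz": -6.4},
    {"dx": 2.2, "dy": -4.05, "rz": -6.4},
    {"dx": 2.2, "dy": -4.05, "rz": -6.4},
    {"dx": 2.2, "dy": -4.05, "rz": -6.4},
    {"dx": 2.2, "dy": -4.05, "rz": -6.4},
    {"dx": 2.2, "dy": -4.05, "rz": -6.4},
    {"dx": 2.2, "dy": -4.05, "rz": -6.4},
    {"dx": 2.0, "dy": -3.9, "rz": -6.4},
    {"dx": 2.0, "dy": -3.9, "rz": -6.4},
    {"dx": 2.0, "dy": -3.9, "rz": -6.4},
    {"dx": 2.0, "dy": -3.9, "rz": -6.4},
  ],
  grip_force=60,
)

```text
invalid input at $.motion[0]: expected keys hand, dx, dy, dz, rx, ry, rz
```

All keys are needed in each row.

Request:
servo_tool(
  motion=[
    {"hand": 8.5, "dx": 2.2, "dy": -4.05, "dz": 0, "rx": 0, "ry": 0, "rz": -6.4},
    {"hand": 8.5, "dx": 2.2, "dy": -4.05, "dz": 0, "rx": 0, "ry": 0, "rz": -6.4},
    {"hand": 8.5, "dx": 2.2, "dy": -4.05, "dz": 0, "rx": 0, "ry": 0, "rz": -6.4},
    {"hand": 8.5, "dx": 2.2, "dy": -4.05, "dz": 0, "rx": 0, "ry": 0, "rz": -6.4},
    {"hand": 8.5, "dx": 2.2, "dy": -4.05, "dz": 0, "rx": 0, "ry": 0, "rz": -6.4},
    {"hand": 8.5, "dx": 2.2, "dy": -4.05, "dz": 0, "rx": 0, "ry": 0, "rz": -6.4},
    {"hand": 8.5, "dx": 2.2, "dy": -4.05, "dz": 0, "rx": 0, "ry": 0, "rz": -6.4},
    {"hand": 8.5, "dx": 2.2, "dy": -4.05, "dz": 0, "rx": 0, "ry": 0, "rz": -6.4},
    {"hand": 8.5, "dx": 2.0, "dy": -3.9, "dz": 0, "rx": 0, "ry": 0, "rz": -6.4},
    {"hand": 8.5, "dx": 2.0, "dy": -3.9, "dz": 0, "rx": 0, "ry": 0, "rz": -6.4},
    {"hand": 8.5, "dx": 2.0, "dy": -3.9, "dz": 0, "rx": 0, "ry": 0, "rz": -6.4},
    {"hand": 8.5, "dx": 2.0, "dy": -3.9, "dz": 0, "rx": 0, "ry": 0, "rz": -6.4},
  ],
  grip_force=60,
)

```text
time_s: 1.3
position: [423.2, 172.3, 231.4]
eef_rot: [0.716, 0.699, 0.0, -0.0]
ft_force: [0.7, 0.6, -1.0]
gripper_width: 0.995
```

Request:
servo_tool(
  motion=[
    {"hand": 8.5, "dx": 1.2, "dy": -4.3, "dz": 0, "rx": 0, "ry": 0, "rz": -6.4},
    {"hand": 8.5, "dx": 1.2, "dy": -4.3, "dz": -0.8, "rx": 0, "ry": 0, "rz": -6.4},
    {"hand": 8.5, "dx": 1.0, "dy": -4.4, "dz": -0.8, "rx": 0, "ry": 0, "rz": -6.4},
    {"hand": 8.5, "dx": 1.0, "dy": -4.4, "dz": -0.8, "rx": 0, "ry": 0, "rz": -6.4},
    {"hand": 8.5, "dx": 0.8, "dy": -4.4, "dz": -0.8, "rx": 0, "ry": 0, "rz": -6.4},
    {"hand": 8.5, "dx": 0.6, "dy": -4.4, "dz": -0.8, "rx": 0, "ry": 0, "rz": -6.4},
    {"hand": 8.5, "dx": 0.4, "dy": -4.4, "dz": -0.8, "rx": 0, "ry": 0, "rz": -6.4},
    {"hand": 8.5, "dx": 0.2, "dy": -4.4, "dz": -0.8, "rx": 0, "ry": 0, "rz": -6.4},
    {"hand": 8.5, "dx": 0, "dy": -4.4, "dz": -0.8, "rx": 0, "ry": 0, "rz": -6.4},
    {"hand": 8.5, "dx": -0.4, "dy": -4.4, "dz": -0.8, "rx": 0, "ry": 0, "rz": -6.4},
    {"hand": 8.5, "dx": -0.5, "dy": -4.3, "dz": -0.8, "rx": 0, "ry": 0, "rz": -6.1},
    {"hand": 8.5, "dx": 0, "dy": 0, "dz": 0, "rx": 0, "ry": 0, "rz": 0},
  ],
)

```text
time_s: 2.5
position: [475.2, -312.6, 150.6]
eef_rot: [0.987, 0.158, -0.001, 0.001]
ft_force: [-0.3, 0.4, 0.7]
gripper_width: 0.992
```

Run:
```python
from h import *
from workcell import robot
s=robot.sense();print({k:np.round(s[k],3) for k in("time_s","joints","position","eef_rot","ft_force","torque","gripper_width")})
f=robot.grab_frame("side")
crop(f,"pics/s_1.png",230,100,430,390,2)
```

```text
{'time_s': np.float64(2.5), 'joints': array([-0.215,  0.48 ,  0.893,  1.961, -0.465,  0.92 , -0.34 ]), 'position': array([ 475.231, -312.645,  150.556]), 'eef_rot': array([ 0.987,  0.158, -0.001,  0.001]), 'ft_force': array([-0.329,  0.4  ,  0.717]), 'torque': array([-0.003,  0.031, -0.002]), 'gripper_width': np.float64(0.992)}
```

View pics/s_1.png

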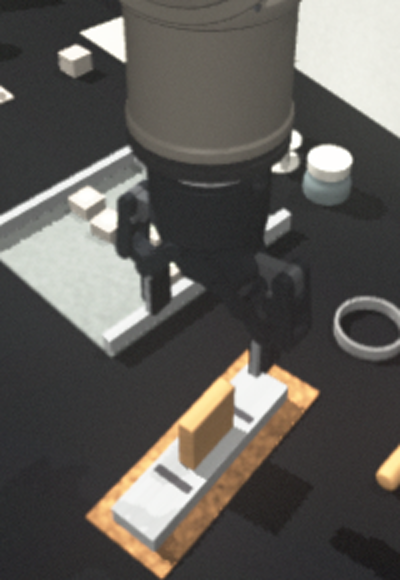

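Request:
servo_tool(
  motion=[
    {"hand": 8.5, "dx": 0.34, "dy": 0.4, "dz": -2.0, "rx": 0, "ry": 0, "rz": 0.2},
    {"hand": 8.5, "dx": 0, "dy": 0, "dz": -3.0, "rx": 0, "ry": 0, "rz": 0},
    {"hand": 8.5, "dx": 0, "dy": 0, "dz": -3.0, "rx": 0, "ry": 0, "rz": 0},
    {"hand": 8.5, "dx": 0, "dy": 0, "dz": -2.0, "rx": 0, "ry": 0, "rz": 0},
    {"hand": 8.5, "dx": 0, "dy": 0, "dz": -1.26, "rx": 0, "ry": 0, "rz": 0},
    {"hand": 5, "dx": 0, "dy": 0, "dz": 0, "rx": 0, "ry": 0, "rz": 0},
    {"hand": 5, "dx": 0, "dy": 0, "dz": 0, "rx": 0, "ry": 0, "rz": 0},
    {"hand": 3, "dx": 0, "dy": 0, "dz": 0, "rx": 0, "ry": 0, "rz": 0},
    {"hand": 3, "dx": 0, "dy": 0, "dz": 0, "rx": 0, "ry": 0, "rz": 0},
    {"hand": 3, "dx": 0, "dy": 0, "dz": 0, "rx": 0, "ry": 0, "rz": 0},
  ],
  grip_force=60,
)

```text
time_s: 3.55
position: [481.6, -303.0, 39.3]
eef_rot: [0.986, 0.165, 0.0, 0.0]
ft_force: [-1.1, -0.3, -0.1]
gripper_width: 0.352
```

Run:
```python
from h import *
from workcell import robot
s=robot.sense();print({k:np.round(s[k],3) for k in("time_s","joints","position","eef_rot","ft_force","torque","gripper_width")})
f=robot.grab_frame("side")
crop(f,"pics/s_2.png",270,210,400,390,3)
```

```text
{'time_s': np.float64(3.55), 'joints': array([-0.103,  0.626,  0.729,  2.022, -0.628,  0.727, -0.219]), 'position': array([ 481.642, -302.99 ,   39.3  ]), 'eef_rot': array([0.986, 0.165, 0.   , 0.   ]), 'ft_force': array([-1.091, -0.295, -0.098]), 'torque': array([ 0.053, -0.059, -0.01 ]), 'gripper_width': np.float64(0.352)}
```

View pics/s_2.png

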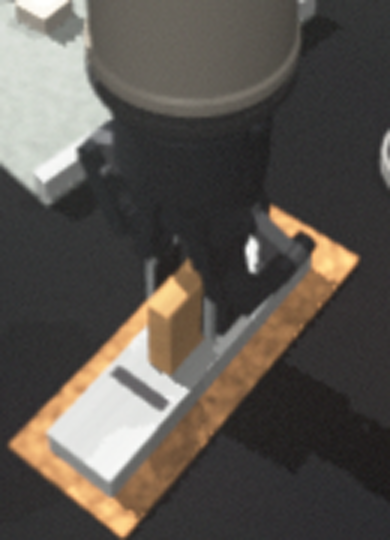

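Request:
servo_tool(
  motion=[
    {"hand": 3, "dx": -0.3, "dy": -0.55, "dz": 0, "rx": 0, "ry": 0, "rz": -0.5},
    {"hand": 3, "dx": 0, "dy": 0, "dz": 0, "rx": 0, "ry": 0, "rz": 0},
    {"hand": 3, "dx": 0, "dy": 0, "dz": 0, "rx": 0, "ry": 0, "rz": 0},
  ],
  grip_force=60,
)

```text
time_s: 3.9
position: [478.0, -308.8, 38.7]
eef_rot: [0.987, 0.16, -0.0, 0.0]
ft_force: [0.0, 0.6, 0.1]
gripper_width: 0.351
```

Run:
```python
from h import *
from workcell import robot
f=robot.grab_frame("top");g=robot.grab_frame("side")
s=robot.sense();print({k:np.round(s[k],3) for k in("time_s","joints","position","eef_rot","ft_force","torque","gripper_width")})
a=cv2.resize(f["frame"][200:320,380:480,::-1],None,fx=4,fy=4,interpolation=2);b=cv2.resize(g["frame"][270:390,290:390,::-1],None,fx=4,fy=4,interpolation=2)
cv2.imwrite("pics/b_3.png",np.hstack([a,b]))
```

```text
{'time_s': np.float64(4.0), 'joints': array([-0.092,  0.628,  0.73 ,  2.021, -0.63 ,  0.728, -0.215]), 'position': array([ 478.2  , -308.512,   38.645]), 'eef_rot': array([ 0.987,  0.161, -0.   , -0.   ]), 'ft_force': array([-0.046, -0.235, -0.197]), 'torque': array([ 0.023, -0.04 ,  0.001]), 'gripper_width': np.float64(0.351)}
```

View pics/b_3.png

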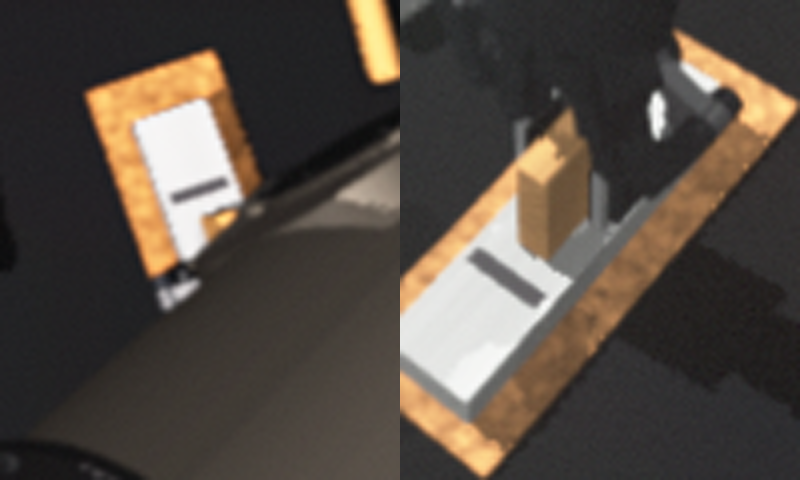

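Request:
servo_tool(
  motion=[
    {"hand": 2.2, "dx": 0, "dy": 0, "dz": 0, "rx": 0, "ry": 0, "rz": 0},
    {"hand": 1.8, "dx": 0, "dy": 0, "dz": 0, "rx": 0, "ry": 0, "rz": 0},
    {"hand": 1.4, "dx": 0, "dy": 0, "dz": 0, "rx": 0, "ry": 0, "rz": 0},
    {"hand": 1.0, "dx": 0, "dy": 0, "dz": 0, "rx": 0, "ry": 0, "rz": 0},
    {"hand": 1.0, "dx": 0, "dy": 0, "dz": 0, "rx": 0, "ry": 0, "rz": 0},
    {"hand": 1.0, "dx": 0, "dy": 0, "dz": 0, "rx": 0, "ry": 0, "rz": 0},
  ],
  grip_force=70,
)

```text
time_s: 4.6
position: [478.3, -308.4, 38.7]
eef_rot: [0.987, 0.161, 0.0, -0.0]
ft_force: [-0.2, 2.4, 2.1]
gripper_width: 0.177
```

Run:
```python
from h import *
from workcell import robot
s=robot.sense();print({k:np.round(s[k],3) for k in("time_s","joints","position","eef_rot","ft_force","torque","gripper_width")})
```

```text
{'time_s': np.float64(4.6), 'joints': array([-0.092,  0.628,  0.73 ,  2.021, -0.63 ,  0.728, -0.215]), 'position': array([ 478.303, -308.38 ,   38.725]), 'eef_rot': array([ 0.987,  0.161,  0.   , -0.   ]), 'ft_force': array([-0.151,  2.376,  2.084]), 'torque': array([0.396, 0.109, 0.017]), 'gripper_width': np.float64(0.177)}
```

Request:
servo_tool(
  motion=[
    {"hand": 1.0, "dx": 0, "dy": 0, "dz": 0.5, "rx": 0, "ry": 0, "rz": 0},
    {"hand": 1.0, "dx": 0, "dy": 0, "dz": 1.5, "rx": 0, "ry": 0, "rz": 0},
    {"hand": 1.0, "dx": 0, "dy": 0, "dz": 2.5, "rx": 0, "ry": 0, "rz": 0},
    {"hand": 1.0, "dx": 0, "dy": 0, "dz": 2.5, "rx": 0, "ry": 0, "rz": 0},
    {"hand": 1.0, "dx": 0, "dy": 0, "dz": 1, "rx": 0, "ry": 0, "rz": 0},
    {"hand": 1.0, "dx": 0, "dy": 0, "dz": 0, "rx": 0, "ry": 0, "rz": 0},
  ],
)

```text
time_s: 5.2
position: [479.1, -308.7, 120.2]
eef_rot: [0.987, 0.161, 0.001, 0.0]
ft_force: [-0.5, -0.8, -3.0]
gripper_width: 0.176
```

Run:
```python
from h import *
from workcell import robot
g=robot.grab_frame("side");f=robot.grab_frame("top")
s=robot.sense();print({k:np.round(s[k],3) for k in("time_s","joints","position","eef_rot","ft_force","torque","gripper_width")})
pickle.dump(g,open("lift.pkl","wb"))
cv2.imwrite("pics/lift.png",np.hstack([cv2.resize(f["frame"][170:320,330:480,::-1],None,fx=2.6,fy=2.6),cv2.resize(g["frame"][220:370,280:430,::-1],None,fx=2.6,fy=2.6)]))
```

```text
{'time_s': np.float64(5.3), 'joints': array([-0.186,  0.521,  0.849,  1.983, -0.514,  0.865, -0.304]), 'position': array([ 478.202, -308.033,  118.291]), 'eef_rot': array([ 0.987,  0.161, -0.   , -0.   ]), 'ft_force': array([ 0.63 , -0.436, -4.026]), 'torque': array([0.052, 0.035, 0.037]), 'gripper_width': np.float64(0.179)}
```

View pics/lift.png

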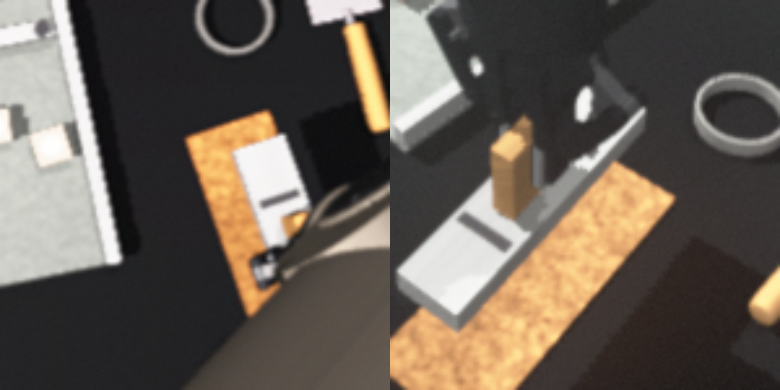

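Request:
servo_tool(
  motion=[
    {"hand": 1.0, "dx": 0, "dy": 1.5, "dz": 0, "rx": 0, "ry": 0, "rz": 5},
    {"hand": 1.0, "dx": 0.1, "dy": 2.5, "dz": 0, "rx": 0, "ry": 0, "rz": 8},
    {"hand": 1.0, "dx": 0.1, "dy": 2.5, "dz": 0, "rx": 0, "ry": 0, "rz": 8},
    {"hand": 1.0, "dx": 0.1, "dy": 2.5, "dz": 0, "rx": 0, "ry": 0, "rz": 8},
    {"hand": 1.0, "dx": 0.1, "dy": 2.5, "dz": 0, "rx": 0, "ry": 0, "rz": 8},
    {"hand": 1.0, "dx": 0.1, "dy": 2.5, "dz": 0, "rx": 0, "ry": 0, "rz": 8},
    {"hand": 1.0, "dx": 0.1, "dy": 2.5, "dz": 0, "rx": 0, "ry": 0, "rz": 8},
    {"hand": 1.0, "dx": 0.1, "dy": 2.5, "dz": 0, "rx": 0, "ry": 0, "rz": 8},
    {"hand": 1.0, "dx": 0.1, "dy": 2.5, "dz": 0, "rx": 0, "ry": 0, "rz": 8},
    {"hand": 1.0, "dx": 0.1, "dy": 2.5, "dz": 0, "rx": 0, "ry": 0, "rz": 8},
    {"hand": 1.0, "dx": 0, "dy": 1.9, "dz": 0, "rx": 0, "ry": 0, "rz": 5.9},
    {"hand": 1.0, "dx": 0, "dy": 0, "dz": 0, "rx": 0, "ry": 0, "rz": 0},
  ],
)

```text
time_s: 6.5
position: [486.7, -46.9, 117.7]
eef_rot: [0.631, 0.776, -0.0, -0.001]
ft_force: [-0.6, -0.0, -2.5]
gripper_width: 0.182
```

Request:
servo_tool(
  motion=[
    {"hand": 1.0, "dx": 0, "dy": 0, "dz": 0, "rx": 0, "ry": 0, "rz": 0},
    {"hand": 1.0, "dx": 0, "dy": 0, "dz": 0, "rx": 0, "ry": 0, "rz": 0},
    {"hand": 1.0, "dx": 0, "dy": 0, "dz": 0, "rx": 0, "ry": 0, "rz": 0},
  ],
)

```text
time_s: 6.8
position: [487.1, -50.3, 118.4]
eef_rot: [0.634, 0.773, -0.0, -0.0]
ft_force: [0.3, -0.4, -3.1]
gripper_width: 0.178
```

Run:
```python
from h import *
from workcell import robot
g=robot.grab_frame("side");f=robot.grab_frame("top")
s=robot.sense();print({k:np.round(s[k],3) for k in("time_s","joints","position","eef_rot","ft_force","torque","gripper_width")})
q=s["eef_rot"];print("jaw",2*np.degrees(np.arctan2(q[1],q[0]))-90)
pickle.dump(g,open("a_s.pkl","wb"));pickle.dump(f,open("a_t.pkl","wb"))
cv2.imwrite("pics/over.png",np.hstack([cv2.resize(f["frame"][170:320,240:390,::-1],None,fx=2.6,fy=2.6),cv2.resize(g["frame"][130:330,180:380,::-1],None,fx=1.95,fy=1.95)]))
```

```text
{'time_s': np.float64(6.9), 'joints': array([-0.456,  0.296,  0.502,  2.142, -0.207,  0.75 ,  0.377]), 'position': array([487.186, -50.016, 118.581]), 'eef_rot': array([ 0.634,  0.773, -0.   , -0.   ]), 'ft_force': array([-1.058, -0.103, -2.944]), 'torque': array([0.028, 0.02 , 0.014]), 'gripper_width': np.float64(0.182)}
jaw 11.309231748301585
```

View pics/over.png

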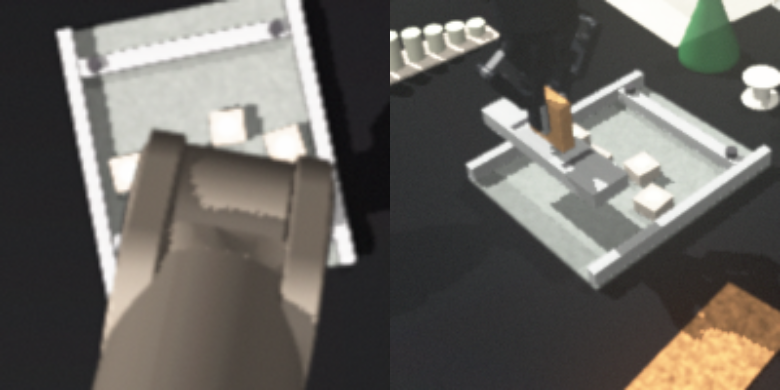

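Run:
```python
from h import *
g=pickle.load(open("a_s.pkl","rb"))
crop(g,"pics/s_b.png",222,165,312,240,8)
```

```text
(no output)
```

View pics/s_b.png

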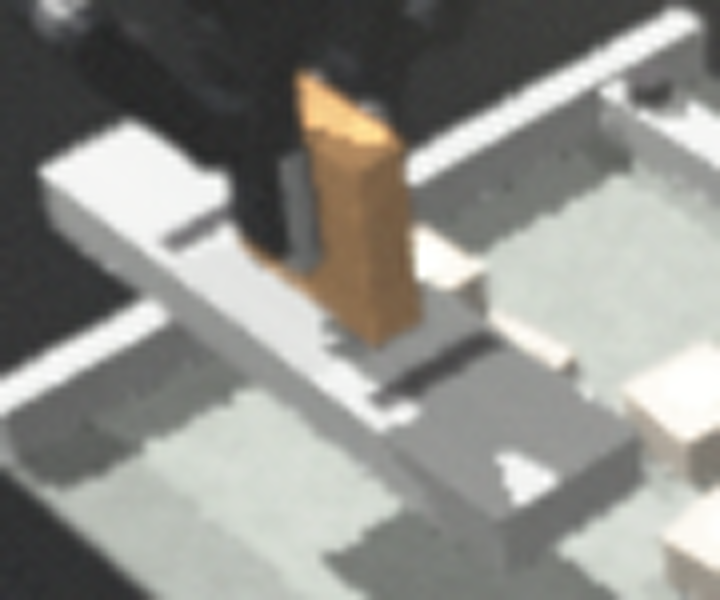

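Run:
```python
from h import *
np.set_printoptions(precision=1,suppress=True)
g=pickle.load(open("a_s.pkl","rb"))
P=(np.array([(40,170),(128,122),(640,435),(500,523)],float)+.5)/8-.5+[222,165]
X=toz(g,P,101.8)[:,:2]
a=np.radians(11.35);u=np.array([np.cos(a),np.sin(a)]);n=np.array([-u[1],u[0]])
print(X, X@u,X@n,X.mean(0),X.mean(0)@u,X.mean(0)@n)
for i,j in((0,3),(1,2)):
    d=X[i]-X[j];print(np.linalg.norm(d),np.degrees(np.arctan2(d[1],d[0]))-90)
# tray rails in side view: inner edges of right and left tops (z=24)
S=pickle.load(open("side0.pkl","rb"))
for nme,c in (("railbright",contours(S,lambda im:im.min(-1)>195,(210,150,385,290),minarea=60)),):
    for p in c: print(rect(toz(S,p,24))[0])
p=np.array([487.2,-50.0]);print("tcp s,t",p@u,p@n)
```

```text
[[ 445.8   34.9]
 [ 473.2   41.4]
 [ 523.3 -137.7]
 [ 482.1 -145.7]] [444.  472.1 486.  444. ] [ -53.5  -52.6 -238.  -237.7] [481.1 -51.8] 461.51339471982874 -145.44270096573794
184.1738919384119 11.34236086520879
185.91271295222882 15.62125173415815
[ 556.  -268.6   38.4   18.4  -33.2]
[569.  -45.6 268.  197.2  11.3]
[665.1 -15.  162.9  28.4 -78.6]
[567.4  75.5 221.8  12.1  11.3]
[785.9 -13.5  91.9  47.4  50.9]
tcp s,t 467.8318799814292 -144.9040098583943
```

Request:
servo_tool(
  motion=[
    {"hand": 1.0, "dx": -0.02, "dy": 0.12, "dz": -1.0, "rx": 0, "ry": 0, "rz": 0},
    {"hand": 1.0, "dx": 0, "dy": 0, "dz": -2.0, "rx": 0, "ry": 0, "rz": 0},
    {"hand": 1.0, "dx": 0, "dy": 0, "dz": -2.0, "rx": 0, "ry": 0, "rz": 0},
    {"hand": 1.0, "dx": 0, "dy": 0, "dz": -1.2, "rx": 0, "ry": 0, "rz": 0},
    {"hand": 1.0, "dx": 0, "dy": 0, "dz": -0.7, "rx": 0, "ry": 0, "rz": 0},
    {"hand": 1.0, "dx": 0, "dy": 0, "dz": -0.3, "rx": 0, "ry": 0, "rz": 0},
    {"hand": 1.0, "dx": 0, "dy": 0, "dz": 0, "rx": 0, "ry": 0, "rz": 0},
    {"hand": 1.0, "dx": 0, "dy": 0, "dz": 0, "rx": 0, "ry": 0, "rz": 0},
    {"hand": 1.0, "dx": 0, "dy": 0, "dz": 0, "rx": 0, "ry": 0, "rz": 0},
  ],
)

```text
time_s: 7.8
position: [487.5, -48.3, 47.3]
eef_rot: [0.633, 0.774, 0.0, 0.0]
ft_force: [0.0, -0.3, -2.9]
gripper_width: 0.181
```

```bash
cat > look.py <<'E'
from h import *
from workcell import robot
import sys
np.set_printoptions(precision=2,suppress=True)
g=robot.grab_frame("side");f=robot.grab_frame("top")
s=robot.sense();print({k:np.round(s[k],3) for k in("time_s","position","ft_force","torque","gripper_width")})
q=s["eef_rot"];print("jaw",2*np.degrees(np.arctan2(q[1],q[0]))-90)
a=np.radians(11.35);u=np.array([np.cos(a),np.sin(a)]);n=np.array([-u[1],u[0]])
print("s,t",s["position"][:2]@u,s["position"][:2]@n,"F along",s["ft_force"][:2]@u,"lat",s["ft_force"][:2]@n)
N=sys.argv[1];pickle.dump(g,open(N+"_s.pkl","wb"));pickle.dump(f,open(N+"_t.pkl","wb"))
cv2.imwrite(f"pics/{N}.png",np.hstack([cv2.resize(f["frame"][165:315,245:395,::-1],None,fx=2.4,fy=2.4),cv2.resize(g["frame"][155:280,215:380,::-1],None,fx=2.67,fy=2.88)]))
E
python3 look.py low
```

```text
{'time_s': np.float64(7.9), 'position': array([487.37, -48.2 ,  47.13]), 'ft_force': array([-0.12,  1.05, -2.8 ]), 'torque': array([-0.05,  0.02, -0.03]), 'gripper_width': np.float64(0.182)}
jaw 11.389140411075516
s,t 468.35267920232144 -143.17735131944318 F along 0.08927216099393546 lat 1.0579990812669062
```

View pics/low.png

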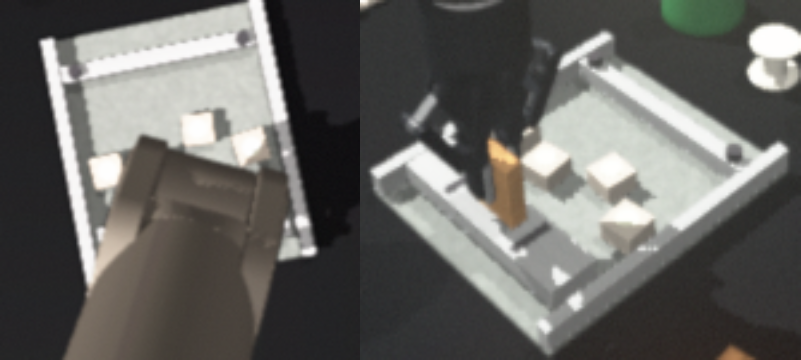

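Request:
servo_tool(
  motion=[
    {"hand": 1.0, "dx": 0.49, "dy": 0.098, "dz": -0.12, "rx": 0, "ry": 0, "rz": 0},
    {"hand": 1.0, "dx": 0.49, "dy": 0.098, "dz": 0, "rx": 0, "ry": 0, "rz": 0},
    {"hand": 1.0, "dx": 0.49, "dy": 0.098, "dz": 0, "rx": 0, "ry": 0, "rz": 0},
    {"hand": 1.0, "dx": 0.49, "dy": 0.098, "dz": 0, "rx": 0, "ry": 0, "rz": 0},
    {"hand": 1.0, "dx": 0.294, "dy": 0.059, "dz": 0, "rx": 0, "ry": 0, "rz": 0},
    {"hand": 1.0, "dx": 0.294, "dy": 0.059, "dz": 0, "rx": 0, "ry": 0, "rz": 0},
    {"hand": 1.0, "dx": 0.294, "dy": 0.059, "dz": 0, "rx": 0, "ry": 0, "rz": 0},
    {"hand": 1.0, "dx": 0.294, "dy": 0.059, "dz": 0, "rx": 0, "ry": 0, "rz": 0},
    {"hand": 1.0, "dx": 0.294, "dy": 0.059, "dz": 0, "rx": 0, "ry": 0, "rz": 0},
    {"hand": 1.0, "dx": 0.294, "dy": 0.059, "dz": 0, "rx": 0, "ry": 0, "rz": 0},
    {"hand": 1.0, "dx": 0.294, "dy": 0.059, "dz": 0, "rx": 0, "ry": 0, "rz": 0},
    {"hand": 1.0, "dx": 0.294, "dy": 0.059, "dz": 0, "rx": 0, "ry": 0, "rz": 0},
  ],
)

```text
time_s: 9.1
position: [530.4, -39.6, 45.5]
eef_rot: [0.634, 0.774, -0.0, -0.0]
ft_force: [0.1, 0.6, -2.6]
gripper_width: 0.175
```

```bash
python3 look.py p1
```

```text
{'time_s': np.float64(9.2), 'position': array([530.67, -39.53,  45.52]), 'ft_force': array([-1.09, -0.35, -3.26]), 'torque': array([ 0.04,  0.03, -0.01]), 'gripper_width': np.float64(0.179)}
jaw 11.395715074279565
s,t 512.5115391478814 -143.19273880875363 F along -1.1359683145094677 lat -0.13172112053657045
```

View pics/p1.png

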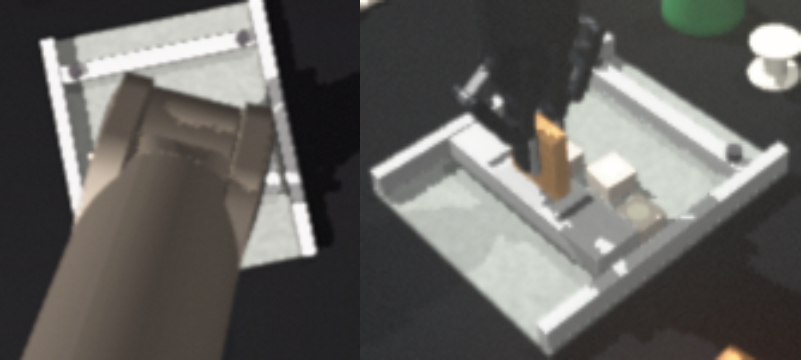

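Request:
servo_tool(
  motion=[
    {"hand": 1.0, "dx": 0.265, "dy": 0.053, "dz": 0, "rx": 0, "ry": 0, "rz": 0},
    {"hand": 1.0, "dx": 0.265, "dy": 0.053, "dz": 0, "rx": 0, "ry": 0, "rz": 0},
    {"hand": 1.0, "dx": 0.265, "dy": 0.053, "dz": 0, "rx": 0, "ry": 0, "rz": 0},
    {"hand": 1.0, "dx": 0.265, "dy": 0.053, "dz": 0, "rx": 0, "ry": 0, "rz": 0},
    {"hand": 1.0, "dx": 0.265, "dy": 0.053, "dz": 0, "rx": 0, "ry": 0, "rz": 0},
    {"hand": 1.0, "dx": 0.265, "dy": 0.053, "dz": 0, "rx": 0, "ry": 0, "rz": 0},
    {"hand": 1.0, "dx": 0.265, "dy": 0.053, "dz": 0, "rx": 0, "ry": 0, "rz": 0},
    {"hand": 1.0, "dx": 0.265, "dy": 0.053, "dz": 0, "rx": 0, "ry": 0, "rz": 0},
    {"hand": 1.0, "dx": 0.265, "dy": 0.053, "dz": 0, "rx": 0, "ry": 0, "rz": 0},
    {"hand": 1.0, "dx": 0.265, "dy": 0.053, "dz": 0, "rx": 0, "ry": 0, "rz": 0},
    {"hand": 1.0, "dx": 0.265, "dy": 0.053, "dz": 0, "rx": 0, "ry": 0, "rz": 0},
    {"hand": 1.0, "dx": 0.265, "dy": 0.053, "dz": 0, "rx": 0, "ry": 0, "rz": 0},
  ],
)

```text
time_s: 10.4
position: [562.2, -33.3, 45.5]
eef_rot: [0.633, 0.774, -0.0, -0.0]
ft_force: [-0.4, -0.6, -2.3]
gripper_width: 0.182
```

Request:
servo_tool(
  motion=[
    {"hand": 1.0, "dx": 0.235, "dy": 0.047, "dz": 0, "rx": 0, "ry": 0, "rz": 0},
    {"hand": 1.0, "dx": 0.235, "dy": 0.047, "dz": 0, "rx": 0, "ry": 0, "rz": 0},
    {"hand": 1.0, "dx": 0.235, "dy": 0.047, "dz": 0, "rx": 0, "ry": 0, "rz": 0},
    {"hand": 1.0, "dx": 0.235, "dy": 0.047, "dz": 0, "rx": 0, "ry": 0, "rz": 0},
    {"hand": 1.0, "dx": 0.235, "dy": 0.047, "dz": 0, "rx": 0, "ry": 0, "rz": 0},
    {"hand": 1.0, "dx": 0.235, "dy": 0.047, "dz": 0, "rx": 0, "ry": 0, "rz": 0},
    {"hand": 1.0, "dx": 0.235, "dy": 0.047, "dz": 0, "rx": 0, "ry": 0, "rz": 0},
    {"hand": 1.0, "dx": 0.235, "dy": 0.047, "dz": 0, "rx": 0, "ry": 0, "rz": 0},
    {"hand": 1.0, "dx": 0.196, "dy": 0.039, "dz": 0, "rx": 0, "ry": 0, "rz": 0},
    {"hand": 1.0, "dx": 0.147, "dy": 0.029, "dz": 0, "rx": 0, "ry": 0, "rz": 0},
    {"hand": 1.0, "dx": 0.098, "dy": 0.02, "dz": 0, "rx": 0, "ry": 0, "rz": 0},
    {"hand": 1.0, "dx": 0, "dy": 0, "dz": 0, "rx": 0, "ry": 0, "rz": 0},
  ],
)

```text
time_s: 11.6
position: [585.4, -28.6, 45.5]
eef_rot: [0.633, 0.774, 0.0, 0.0]
ft_force: [-0.3, -0.0, -2.7]
gripper_width: 0.18
```

```bash
python3 look.py p2
```

```text
{'time_s': np.float64(11.7), 'position': array([585.23, -28.66,  45.53]), 'ft_force': array([ 0.87, -0.01, -3.06]), 'torque': array([-0.03,  0.02,  0.  ]), 'gripper_width': np.float64(0.178)}
jaw 11.381279964801521
s,t 568.14676109483 -143.27281990547084 F along 0.8471627946644371 lat -0.17859887271262237
```

View pics/p2.png

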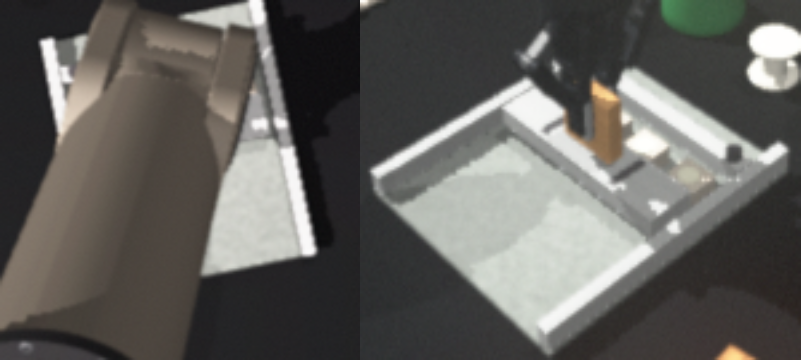

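Run:
```python
from h import *
g=pickle.load(open("p2_s.pkl","rb"))
crop(g,"pics/p2z.png",295,160,380,240,9)
```

```text
(no output)
```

View pics/p2z.png

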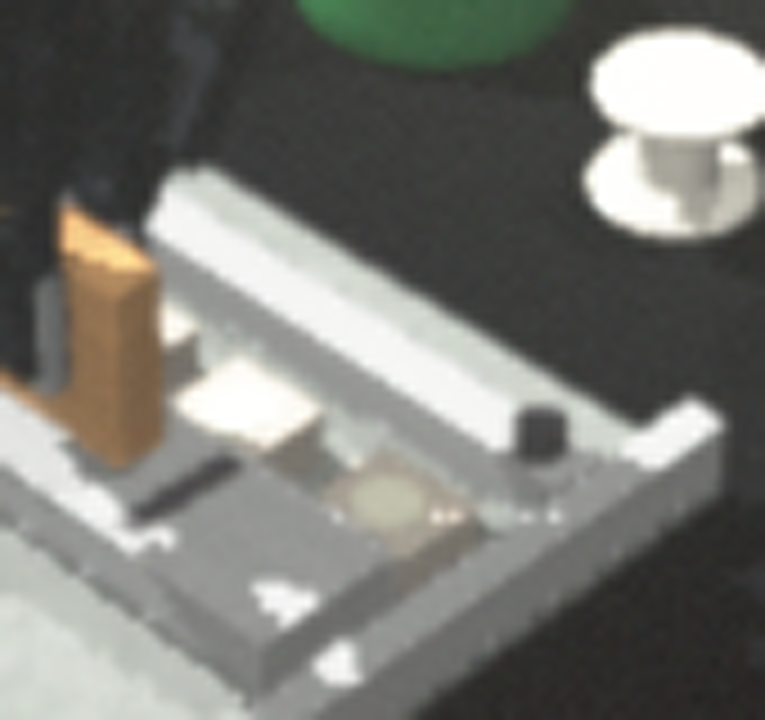

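Run:
```python
from h import *
np.set_printoptions(precision=1,suppress=True)
g=pickle.load(open("p2_s.pkl","rb"))
P=(np.array([(325,408),(240,355),(478,525),(200,330),(150,238),(500,452),(370,560),(262,650)],float)+.5)/9-.5+[295,160]
z=np.array([22,22,22,22,22,22,29,29])
a=np.radians(11.35);u=np.array([np.cos(a),np.sin(a)]);n=np.array([-u[1],u[0]])
for p,zz in zip(P,z):
    X=toz(g,[p],zz)[0,:2];print(X@u,X@n)
```

```text
619.3293878075856 -180.977428097604
618.8103259821243 -151.33426530137757
614.59233382608 -237.02189968242436
618.5757488760406 -136.9893605559033
635.6693583454977 -100.01816862548374
637.6975451726298 -222.6956471587133
582.1764467336482 -232.81966508285197
543.3992863680437 -236.63633597271655
```

Request:
servo_tool(
  motion=[
    {"hand": 1.0, "dx": 0.147, "dy": 0.029, "dz": 0, "rx": 0, "ry": 0, "rz": 0},
    {"hand": 1.0, "dx": 0.147, "dy": 0.03, "dz": 0, "rx": 0, "ry": 0, "rz": 0},
    {"hand": 1.0, "dx": 0.147, "dy": 0.029, "dz": 0, "rx": 0, "ry": 0, "rz": 0},
    {"hand": 1.0, "dx": 0.147, "dy": 0.03, "dz": 0, "rx": 0, "ry": 0, "rz": 0},
    {"hand": 1.0, "dx": 0.147, "dy": 0.029, "dz": 0, "rx": 0, "ry": 0, "rz": 0},
    {"hand": 1.0, "dx": 0.147, "dy": 0.03, "dz": 0, "rx": 0, "ry": 0, "rz": 0},
    {"hand": 1.0, "dx": 0.147, "dy": 0.029, "dz": 0, "rx": 0, "ry": 0, "rz": 0},
    {"hand": 1.0, "dx": 0.098, "dy": 0.02, "dz": 0, "rx": 0, "ry": 0, "rz": 0},
    {"hand": 1.0, "dx": 0.098, "dy": 0.02, "dz": 0, "rx": 0, "ry": 0, "rz": 0},
    {"hand": 1.0, "dx": 0, "dy": 0, "dz": 0, "rx": 0, "ry": 0, "rz": 0},
  ],
)

```text
time_s: 12.7
position: [597.7, -26.2, 45.5]
eef_rot: [0.633, 0.774, 0.0, 0.0]
ft_force: [-0.3, -0.8, -2.9]
gripper_width: 0.183
```

```bash
python3 look.py p3
python3 - <<'E'
from h import *
g=pickle.load(open("p3_s.pkl","rb"))
crop(g,"pics/p3z.png",295,160,380,240,9)
E
```

```text
{'time_s': np.float64(12.8), 'position': array([597.56, -26.2 ,  45.52]), 'ft_force': array([ 0.06,  0.03, -2.8 ]), 'torque': array([-0.02, -0.01, -0.01]), 'gripper_width': np.float64(0.178)}
jaw 11.384381438333378
s,t 580.7156366557542 -143.28336816162434 F along 0.06418399480023483 lat 0.014860136629050315
```

View pics/p3z.png

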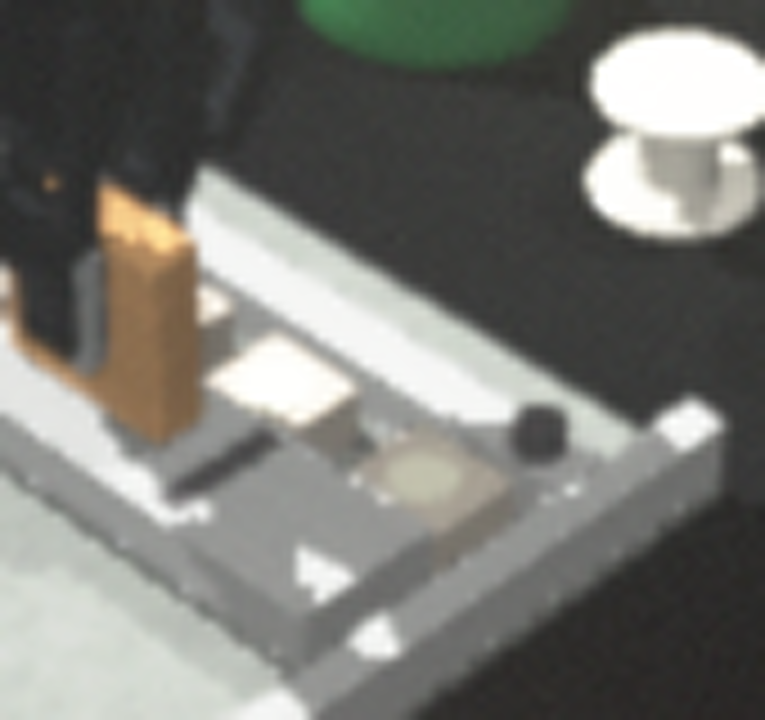

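Request:
servo_tool(
  motion=[
    {"hand": 1.0, "dx": 0.049, "dy": 0.01, "dz": 0, "rx": 0, "ry": 0, "rz": 0},
    {"hand": 1.0, "dx": 0.049, "dy": 0.01, "dz": 0, "rx": 0, "ry": 0, "rz": 0},
    {"hand": 1.0, "dx": 0.049, "dy": 0.01, "dz": 0, "rx": 0, "ry": 0, "rz": 0},
    {"hand": 1.0, "dx": 0.049, "dy": 0.01, "dz": 0, "rx": 0, "ry": 0, "rz": 0},
    {"hand": 1.0, "dx": 0.049, "dy": 0.01, "dz": 0, "rx": 0, "ry": 0, "rz": 0},
    {"hand": 1.0, "dx": 0.049, "dy": 0.01, "dz": 0, "rx": 0, "ry": 0, "rz": 0},
  ],
)

```text
time_s: 13.4
position: [600.4, -25.6, 45.5]
eef_rot: [0.633, 0.774, -0.0, -0.0]
ft_force: [-0.4, -1.0, -2.9]
gripper_width: 0.177
```

Request:
servo_tool(
  motion=[
    {"hand": 1.0, "dx": 0.029, "dy": 0.006, "dz": 0, "rx": 0, "ry": 0, "rz": 0},
    {"hand": 1.0, "dx": 0.02, "dy": 0.004, "dz": 0, "rx": 0, "ry": 0, "rz": 0},
  ],
)

```text
time_s: 13.6
position: [600.9, -25.5, 45.5]
eef_rot: [0.633, 0.774, -0.0, -0.0]
ft_force: [-1.2, 0.6, -2.2]
gripper_width: 0.178
```

Request:
servo_tool(
  motion=[
    {"hand": 1.0, "dx": 0.029, "dy": 0.006, "dz": 0, "rx": 0, "ry": 0, "rz": 0},
    {"hand": 1.0, "dx": 0.02, "dy": 0.004, "dz": 0, "rx": 0, "ry": 0, "rz": 0},
  ],
)

```text
time_s: 13.8
position: [601.4, -25.4, 45.5]
eef_rot: [0.633, 0.774, -0.0, -0.0]
ft_force: [-0.8, 0.1, -2.8]
gripper_width: 0.181
```

Request:
servo_tool(
  motion=[
    {"hand": 1.0, "dx": 0.02, "dy": 0.004, "dz": 0, "rx": 0, "ry": 0, "rz": 0},
    {"hand": 1.0, "dx": 0.02, "dy": 0.004, "dz": 0, "rx": 0, "ry": 0, "rz": 0},
  ],
)

```text
time_s: 14.0
position: [601.8, -25.3, 45.5]
eef_rot: [0.633, 0.774, 0.0, -0.0]
ft_force: [-0.8, -0.7, -3.3]
gripper_width: 0.18
```

Request:
servo_tool(
  motion=[
    {"hand": 1.0, "dx": 0.02, "dy": 0.004, "dz": 0, "rx": 0, "ry": 0, "rz": 0},
    {"hand": 1.0, "dx": 0.02, "dy": 0.004, "dz": 0, "rx": 0, "ry": 0, "rz": 0},
  ],
)

```text
time_s: 14.2
position: [602.1, -25.2, 45.5]
eef_rot: [0.634, 0.774, -0.0, -0.0]
ft_force: [-1.2, -0.3, -1.9]
gripper_width: 0.18
```

```bash
python3 look.py p4
python3 - <<'E'
from h import *
g=pickle.load(open("p4_s.pkl","rb"))
crop(g,"pics/p4z.png",295,160,380,240,9)
E
```

```text
{'time_s': np.float64(14.3), 'position': array([602.12, -25.23,  45.48]), 'ft_force': array([-0.81,  0.37, -2.76]), 'torque': array([-0.01,  0.25, -0.03]), 'gripper_width': np.float64(0.182)}
jaw 11.377713827970027
s,t 585.3744275864981 -143.2375840117011 F along -0.7229294260925246 lat 0.5201608985475183
```

View pics/p4z.png

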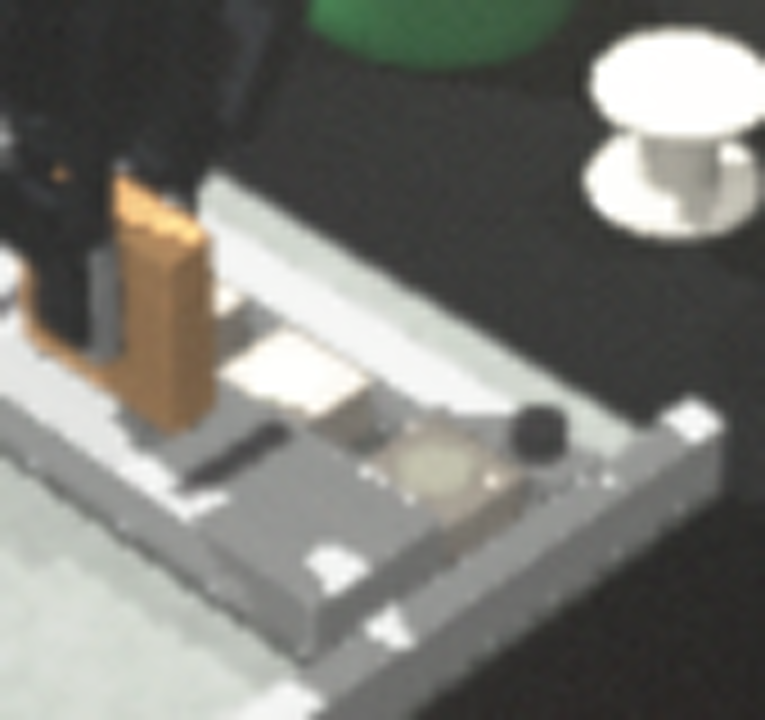

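Request:
servo_tool(
  motion=[
    {"hand": 1.0, "dx": 0.02, "dy": 0.004, "dz": 0, "rx": 0, "ry": 0, "rz": 0},
    {"hand": 1.0, "dx": 0.01, "dy": 0.002, "dz": 0, "rx": 0, "ry": 0, "rz": 0},
  ],
)

```text
time_s: 14.5
position: [602.2, -25.1, 45.4]
eef_rot: [0.634, 0.774, -0.0, -0.0]
ft_force: [-3.2, -0.1, -2.0]
gripper_width: 0.179
```

```bash
cat > f.py <<'E'
from workcell import robot
import numpy as np
np.set_printoptions(precision=3,suppress=True)
s=robot.sense();a=np.radians(11.35);u=np.array([np.cos(a),np.sin(a)]);n=np.array([-u[1],u[0]])
q=s["eef_rot"]
print(s["time_s"],s["position"],"s",s["position"][:2]@u,"t",s["position"][:2]@n,"F",s["ft_force"],"along",s["ft_force"][:2]@u,"M",s["torque"],"jaw",2*np.degrees(np.arctan2(q[1],q[0]))-90)
E
python3 f.py
```

```text
14.5 [602.246 -25.141  45.433] s 585.5202248165521 t -143.17256054805372 F [-3.189 -0.055 -2.011] along -3.137785763082474 M [ 0.013  0.664 -0.152] jaw 11.381232188930156
```

Request:
servo_tool(
  motion=[
    {"hand": 1.0, "dx": 0.015, "dy": 0.003, "dz": 0, "rx": 0, "ry": 0, "rz": 0},
    {"hand": 1.0, "dx": 0, "dy": 0, "dz": 0, "rx": 0, "ry": 0, "rz": 0},
  ],
)

```text
time_s: 14.7
position: [602.3, -25.1, 45.4]
eef_rot: [0.634, 0.774, -0.0, -0.0]
ft_force: [-3.6, 0.1, -1.4]
gripper_width: 0.18
```

```bash
python3 f.py; python3 look.py p5
python3 - <<'E'
from h import *
g=pickle.load(open("p5_s.pkl","rb"));f=pickle.load(open("p5_t.pkl","rb"))
crop(g,"pics/p5z.png",295,160,380,240,9)
E
```

```text
14.7 [602.305 -25.124  45.401] s 585.5811640031833 t -143.16768885388274 F [-3.634  0.087 -1.432] along -3.545380226294619 M [ 0.046  0.872 -0.126] jaw 11.37826016443941
{'time_s': np.float64(14.8), 'position': array([602.35, -25.12,  45.41]), 'ft_force': array([-4.73, -0.29, -0.71]), 'torque': array([ 0.03,  1.02, -0.22]), 'gripper_width': np.float64(0.176)}
jaw 11.378361006851279
s,t 585.6240292386105 -143.17059002726006 F along -4.694678610358956 lat 0.6415958414426296
```

View pics/p5z.png

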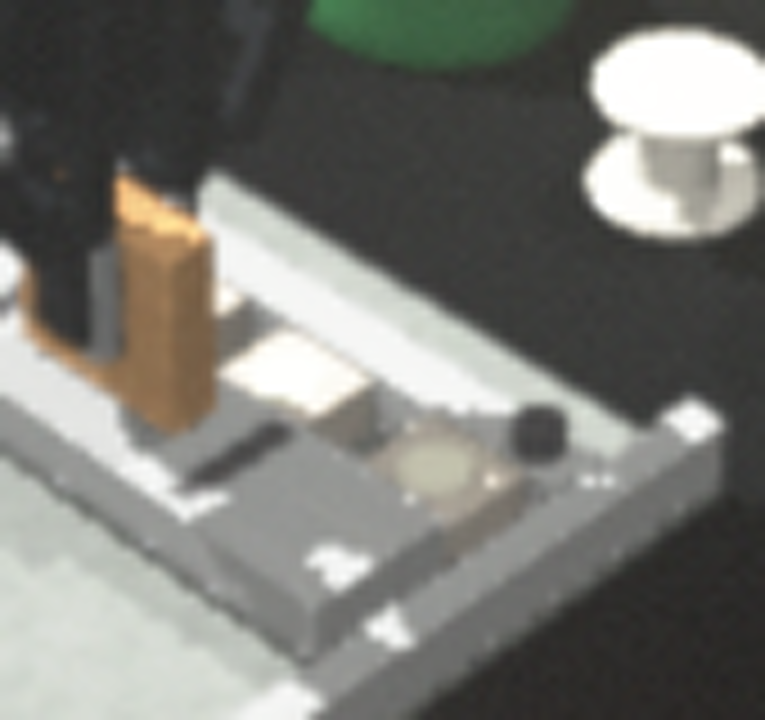

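View pics/p5.png

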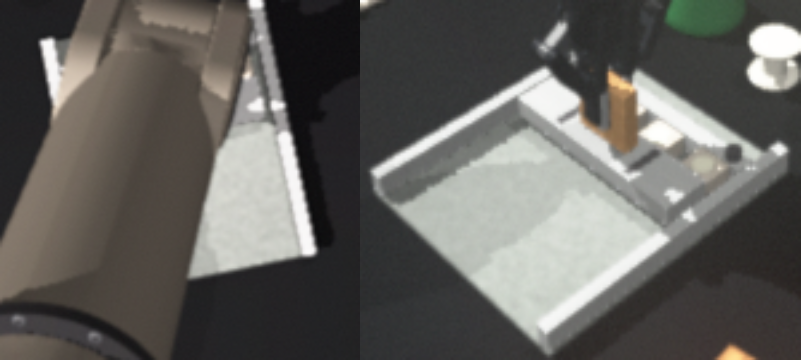

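Request:
servo_tool(
  motion=[
    {"hand": 1.0, "dx": 0.005, "dy": 0.001, "dz": 0, "rx": 0, "ry": 0, "rz": 0},
    {"hand": 1.0, "dx": 0, "dy": 0, "dz": 0, "rx": 0, "ry": 0, "rz": 0},
  ],
)

```text
time_s: 15.0
position: [602.4, -25.1, 45.4]
eef_rot: [0.634, 0.774, -0.0, -0.0]
ft_force: [-4.4, 0.7, -1.8]
gripper_width: 0.183
```

```bash
python3 f.py
```

```text
15.0 [602.406 -25.086  45.419] s 585.6881897352051 t -143.15005774279982 F [-4.361  0.744 -1.773] along -4.129615939516742 M [ 0.039  1.195 -0.271] jaw 11.381933186233837
```

Request:
servo_tool(
  motion=[
    {"hand": 1.0, "dx": 0, "dy": 0, "dz": 0, "rx": 0, "ry": 0, "rz": 0},
    {"hand": 1.0, "dx": 0, "dy": 0, "dz": 0, "rx": 0, "ry": 0, "rz": 0},
  ],
)

```text
time_s: 15.2
position: [602.4, -25.1, 45.4]
eef_rot: [0.634, 0.774, -0.0, -0.0]
ft_force: [-5.7, 0.8, -1.6]
gripper_width: 0.177
```

```bash
python3 f.py
```

```text
15.2 [602.434 -25.072  45.435] s 585.7182114220809 t -143.1413817688131 F [-5.657  0.838 -1.644] along -5.381490410247229 M [ 0.054  1.231 -0.229] jaw 11.381967212550748
```

Request:
servo_tool(
  motion=[
    {"hand": 1.0, "dx": 0, "dy": 0, "dz": 0, "rx": 0, "ry": 0, "rz": -0.15},
    {"hand": 1.0, "dx": 0, "dy": 0, "dz": 0, "rx": 0, "ry": 0, "rz": -0.1},
    {"hand": 1.0, "dx": 0, "dy": 0, "dz": 0, "rx": 0, "ry": 0, "rz": 0},
  ],
)

```text
time_s: 15.5
position: [602.6, -25.1, 45.5]
eef_rot: [0.635, 0.772, -0.0, -0.0]
ft_force: [-4.1, 1.2, -1.7]
gripper_width: 0.176
```

```bash
python3 f.py
```

```text
15.5 [602.612 -25.055  45.459] s 585.8960249158947 t -143.16005557277097 F [-4.111  1.229 -1.677] along -3.7884746836780456 M [ 0.188  1.088 -0.221] jaw 11.13427889635716
```

Request:
servo_tool(
  motion=[
    {"hand": 1.0, "dx": 0, "dy": 0, "dz": 0, "rx": 0, "ry": 0, "rz": -0.2},
    {"hand": 1.0, "dx": 0, "dy": 0, "dz": 0, "rx": 0, "ry": 0, "rz": -0.2},
    {"hand": 1.0, "dx": 0, "dy": 0, "dz": 0, "rx": 0, "ry": 0, "rz": 0},
  ],
)

```text
time_s: 15.8
position: [602.6, -25.2, 45.5]
eef_rot: [0.638, 0.77, -0.0, -0.0]
ft_force: [-4.1, 0.7, -2.5]
gripper_width: 0.178
```

```bash
python3 f.py
```

```text
15.8 [602.621 -25.155  45.455] s 585.8849673471746 t -143.2598241111743 F [-4.13   0.652 -2.48 ] along -3.9212571779609418 M [0.064 1.117 0.175] jaw 10.737410406205584
```

Request:
servo_tool(
  motion=[
    {"hand": 1.0, "dx": 0.006, "dy": 0.001, "dz": 0, "rx": 0, "ry": 0, "rz": 0.1},
    {"hand": 1.0, "dx": 0.004, "dy": 0.001, "dz": 0, "rx": 0, "ry": 0, "rz": 0.05},
    {"hand": 1.0, "dx": 0, "dy": 0, "dz": 0, "rx": 0, "ry": 0, "rz": 0},
  ],
)

```text
time_s: 16.1
position: [602.6, -25.1, 45.4]
eef_rot: [0.637, 0.771, -0.0, -0.0]
ft_force: [-4.4, 0.1, -2.3]
gripper_width: 0.179
```

```bash
python3 f.py
```

```text
16.1 [602.628 -25.14   45.416] s 585.895208879602 t -143.24617725550024 F [-4.426  0.147 -2.329] along -4.31016495053244 M [0.095 1.278 0.082] jaw 10.88606254515389
```

Request:
servo_tool(
  motion=[
    {"hand": 1.0, "dx": 0.007, "dy": 0.001, "dz": 0, "rx": 0, "ry": 0, "rz": 0.03},
    {"hand": 1.0, "dx": 0.005, "dy": 0.001, "dz": 0, "rx": 0, "ry": 0, "rz": 0},
    {"hand": 1.0, "dx": 0, "dy": 0, "dz": 0, "rx": 0, "ry": 0, "rz": 0},
  ],
)

```text
time_s: 16.4
position: [602.7, -25.2, 45.4]
eef_rot: [0.637, 0.771, -0.0, -0.0]
ft_force: [-5.5, -0.2, -1.8]
gripper_width: 0.177
```

```bash
python3 f.py
```

```text
16.4 [602.668 -25.161  45.441] s 585.9304201274084 t -143.27471979207914 F [-5.472 -0.237 -1.826] along -5.4111677135822225 M [0.008 1.361 0.042] jaw 10.91093844917755
```

Request:
servo_tool(
  motion=[
    {"hand": 1.0, "dx": 0, "dy": 0, "dz": 0, "rx": 0, "ry": 0, "rz": 0},
    {"hand": 1.0, "dx": 0, "dy": 0, "dz": 0, "rx": 0, "ry": 0, "rz": 0},
  ],
)

```text
time_s: 16.6
position: [602.7, -25.2, 45.4]
eef_rot: [0.637, 0.771, -0.0, -0.0]
ft_force: [-5.9, -0.1, -2.3]
gripper_width: 0.176
```

```bash
python3 f.py
```

```text
16.6 [602.669 -25.163  45.447] s 585.9307482830266 t -143.2774047681695 F [-5.875 -0.072 -2.253] along -5.7744077250342745 M [0.007 1.434 0.069] jaw 10.909372609851786
```

Request:
servo_tool(
  motion=[
    {"hand": 1.0, "dx": 0.004, "dy": 0.001, "dz": 0, "rx": 0, "ry": 0, "rz": 0.02},
    {"hand": 1.0, "dx": 0, "dy": 0, "dz": 0, "rx": 0, "ry": 0, "rz": 0},
    {"hand": 1.0, "dx": 0, "dy": 0, "dz": 0, "rx": 0, "ry": 0, "rz": 0},
    {"hand": 1.0, "dx": 0, "dy": 0, "dz": 0, "rx": 0, "ry": 0, "rz": 0},
  ],
)

```text
time_s: 17.0
position: [602.7, -25.1, 45.4]
eef_rot: [0.637, 0.771, -0.0, -0.0]
ft_force: [-6.0, 0.4, -1.9]
gripper_width: 0.176
```

```bash
python3 f.py;  python3 look.py p6; python3 f.py
python3 - <<'E'
from h import *
g=pickle.load(open("p6_s.pkl","rb"))
crop(g,"pics/p6z.png",295,160,380,240,9)
E
```

```text
17.0 [602.705 -25.148  45.444] s 585.9686374489561 t -143.26927513005165 F [-5.952  0.375 -1.899] along -5.762062379844683 M [-0.02   1.449  0.028] jaw 10.92770411534896
{'time_s': np.float64(17.1), 'position': array([602.68, -25.17,  45.45]), 'ft_force': array([-5.38, -0.72, -1.61]), 'torque': array([-0.03,  1.41, -0.02]), 'gripper_width': np.float64(0.176)}
jaw 10.93123963891314
s,t 585.9412516789914 -143.28506354785873 F along -5.415000959207973 lat 0.3499802372194993
17.1 [602.681 -25.169  45.448] s 585.9412516789914 t -143.28506354785873 F [-5.378 -0.723 -1.615] along -5.415000959207973 M [-0.028  1.406 -0.018] jaw 10.93123963891314
```

View pics/p6z.png

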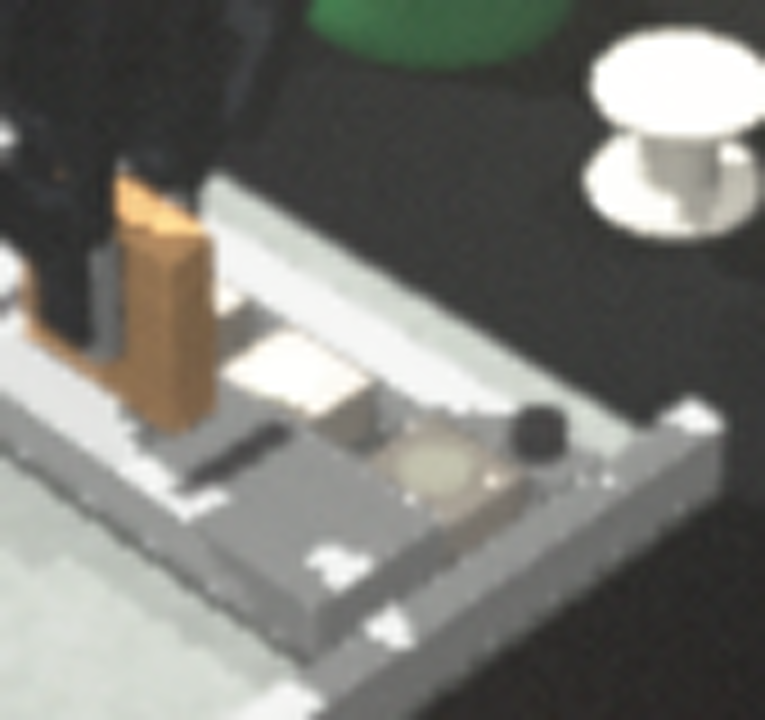

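Request:
servo_tool(
  motion=[
    {"hand": 1.0, "dx": 0.004, "dy": 0.001, "dz": 0, "rx": 0, "ry": 0, "rz": 0},
    {"hand": 1.0, "dx": 0, "dy": 0, "dz": 0, "rx": 0, "ry": 0, "rz": 0},
    {"hand": 1.0, "dx": 0, "dy": 0, "dz": 0, "rx": 0, "ry": 0, "rz": 0},
    {"hand": 1.0, "dx": 0, "dy": 0, "dz": 0, "rx": 0, "ry": 0, "rz": 0},
    {"hand": 1.0, "dx": 0, "dy": 0, "dz": 0, "rx": 0, "ry": 0, "rz": 0},
  ],
)

```text
time_s: 17.6
position: [602.7, -25.1, 45.5]
eef_rot: [0.637, 0.771, -0.0, -0.0]
ft_force: [-6.6, 0.3, -2.5]
gripper_width: 0.177
```

```bash
python3 f.py
```

```text
17.6 [602.699 -25.145  45.455] s 585.9634901898976 t -143.26587053514118 F [-6.576  0.297 -2.474] along -6.388492565388153 M [0.021 1.481 0.019] jaw 10.928537785211589
```

Request:
servo_tool(
  motion=[
    {"hand": 1.0, "dx": 0, "dy": 0, "dz": 0, "rx": 0, "ry": 0, "rz": 0},
    {"hand": 1.0, "dx": 0, "dy": 0, "dz": 0, "rx": 0, "ry": 0, "rz": 0},
    {"hand": 1.0, "dx": 0, "dy": 0, "dz": 0, "rx": 0, "ry": 0, "rz": 0},
    {"hand": 1.0, "dx": 0, "dy": 0, "dz": 0, "rx": 0, "ry": 0, "rz": 0},
    {"hand": 1.0, "dx": 0, "dy": 0, "dz": 0, "rx": 0, "ry": 0, "rz": 0},
    {"hand": 1.0, "dx": 0, "dy": 0, "dz": 0, "rx": 0, "ry": 0, "rz": 0},
    {"hand": 1.0, "dx": 0, "dy": 0, "dz": 0, "rx": 0, "ry": 0, "rz": 0},
    {"hand": 1.0, "dx": 0, "dy": 0, "dz": 0, "rx": 0, "ry": 0, "rz": 0},
  ],
)

```text
time_s: 18.4
position: [602.7, -25.1, 45.4]
eef_rot: [0.637, 0.771, -0.0, -0.0]
ft_force: [-6.3, 0.2, -1.9]
gripper_width: 0.185
```

```bash
python3 f.py
```

```text
18.4 [602.671 -25.145  45.446] s 585.9365747858681 t -143.25972760191283 F [-6.272  0.245 -1.943] along -6.101478952228194 M [-0.034  1.456  0.011] jaw 10.929714597260869
```

Request:
servo_tool(
  motion=[
    {"hand": 1.0, "dx": -0.049, "dy": -0.01, "dz": 0, "rx": 0, "ry": 0, "rz": 0},
    {"hand": 1.0, "dx": -0.147, "dy": -0.03, "dz": 0, "rx": 0, "ry": 0, "rz": 0},
    {"hand": 1.0, "dx": -0.392, "dy": -0.079, "dz": 0, "rx": 0, "ry": 0, "rz": 0},
    {"hand": 1.0, "dx": -0.98, "dy": -0.197, "dz": 0, "rx": 0, "ry": 0, "rz": 0},
    {"hand": 1.0, "dx": -1.47, "dy": -0.295, "dz": 0, "rx": 0, "ry": 0, "rz": 0},
    {"hand": 1.0, "dx": -1.96, "dy": -0.394, "dz": 0, "rx": 0, "ry": 0, "rz": 0},
    {"hand": 1.0, "dx": -1.47, "dy": -0.295, "dz": 0.3, "rx": 0, "ry": 0, "rz": 0},
    {"hand": 1.0, "dx": -0.49, "dy": -0.098, "dz": 1.5, "rx": 0, "ry": 0, "rz": 0},
    {"hand": 1.0, "dx": 0, "dy": 0, "dz": 2.5, "rx": 0, "ry": 0, "rz": 0},
    {"hand": 1.0, "dx": 0, "dy": 0, "dz": 2.5, "rx": 0, "ry": 0, "rz": 0},
    {"hand": 1.0, "dx": 0, "dy": 0, "dz": 0.5, "rx": 0, "ry": 0, "rz": 0},
  ],
)

```text
time_s: 19.5
position: [534.2, -39.3, 120.9]
eef_rot: [0.637, 0.771, 0.002, 0.001]
ft_force: [-0.2, 0.4, -3.9]
gripper_width: 0.177
```

```bash
python3 f.py;  python3 look.py r1
```

```text
19.5 [534.2   -39.307 120.881] s 516.0170338785416 t -143.67000547659785 F [-0.244  0.415 -3.852] along -0.15742515793670422 M [ 0.015  0.008 -0.02 ] jaw 10.909732873093304
{'time_s': np.float64(19.6), 'position': array([533.5 , -38.94, 119.01]), 'ft_force': array([-0.42,  0.08, -3.78]), 'torque': array([ 0.02,  0.02, -0.02]), 'gripper_width': np.float64(0.18)}
jaw 10.943174790464397
s,t 515.4091911535888 -143.16791364246706 F along -0.3930887537103832 lat 0.1643179094192925
```

View pics/r1.png

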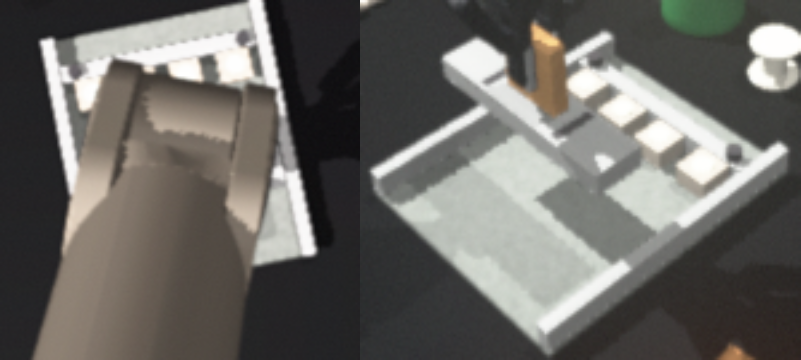

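Request:
servo_tool(
  motion=[
    {"hand": 1.0, "dx": -0.45, "dy": -1.5, "dz": 0, "rx": 0, "ry": 0, "rz": -4.6},
    {"hand": 1.0, "dx": -0.45, "dy": -2.5, "dz": 0, "rx": 0, "ry": 0, "rz": -8},
    {"hand": 1.0, "dx": -0.45, "dy": -2.5, "dz": 0, "rx": 0, "ry": 0, "rz": -8},
    {"hand": 1.0, "dx": -0.45, "dy": -2.5, "dz": 0, "rx": 0, "ry": 0, "rz": -8},
    {"hand": 1.0, "dx": -0.45, "dy": -2.5, "dz": 0, "rx": 0, "ry": 0, "rz": -8},
    {"hand": 1.0, "dx": -0.45, "dy": -2.5, "dz": 0, "rx": 0, "ry": 0, "rz": -8},
    {"hand": 1.0, "dx": -0.45, "dy": -2.5, "dz": 0, "rx": 0, "ry": 0, "rz": -8},
    {"hand": 1.0, "dx": -0.45, "dy": -2.5, "dz": 0, "rx": 0, "ry": 0, "rz": -8},
    {"hand": 1.0, "dx": -0.45, "dy": -2.5, "dz": 0, "rx": 0, "ry": 0, "rz": -8},
    {"hand": 1.0, "dx": -0.45, "dy": -2.6, "dz": 0, "rx": 0, "ry": 0, "rz": -8},
    {"hand": 1.0, "dx": -0.45, "dy": -2.6, "dz": 0, "rx": 0, "ry": 0, "rz": -6},
    {"hand": 1.0, "dx": 0, "dy": 0, "dz": 0, "rx": 0, "ry": 0, "rz": 0},
  ],
)

```text
time_s: 20.8
position: [481.9, -309.4, 117.4]
eef_rot: [0.988, 0.156, -0.001, 0.001]
ft_force: [-0.1, -1.2, -3.2]
gripper_width: 0.18
```

Request:
servo_tool(
  motion=[
    {"hand": 1.0, "dx": 0, "dy": 0, "dz": 0, "rx": 0, "ry": 0, "rz": 0},
    {"hand": 1.0, "dx": 0, "dy": 0, "dz": 0, "rx": 0, "ry": 0, "rz": 0},
  ],
)

```text
time_s: 21.0
position: [483.7, -305.1, 117.6]
eef_rot: [0.987, 0.16, -0.0, -0.0]
ft_force: [-0.2, 0.7, -2.8]
gripper_width: 0.176
```

```bash
python3 f.py;  python3 look.py r2
python3 - <<'E'
from h import *
g=pickle.load(open("r2_s.pkl","rb"));f=pickle.load(open("r2_t.pkl","rb"))
a=cv2.resize(f["frame"][160:220,255:385,::-1],None,fx=6,fy=6,interpolation=2)
crop(f,"pics/r2a.png",255,160,385,220,6)
crop(g,"pics/r2b.png",270,150,390,240,6.5)
crop(g,"pics/r2c.png",270,190,410,390,3)
E
```

```text
21.0 [ 483.7   -305.11   117.634] s 414.1936934862306 t -394.33623615148815 F [-0.179  0.71  -2.795] along -0.0354912884623556 M [ 0.046 -0.03  -0.02 ] jaw -71.56294028058163
{'time_s': np.float64(21.1), 'position': array([ 484.02, -305.03,  118.08]), 'ft_force': array([ 1.51,  0.08, -3.5 ]), 'torque': array([ 0.02,  0.06, -0.01]), 'gripper_width': np.float64(0.176)}
jaw -71.55451187677916
s,t 414.52828416829396 -394.32526674320707 F along 1.4991681034475313 lat -0.22240958135096583
```

View pics/r2a.png

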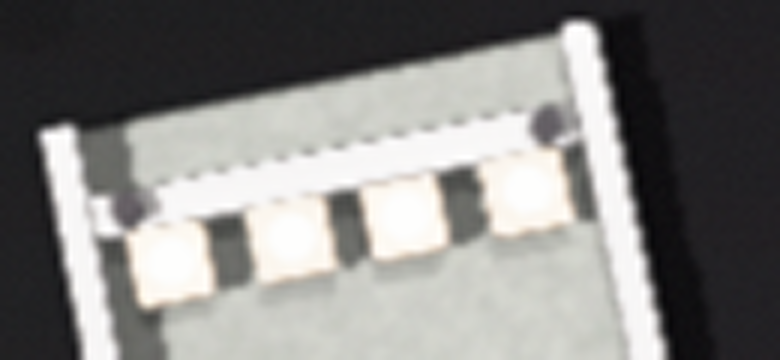

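View pics/r2b.png

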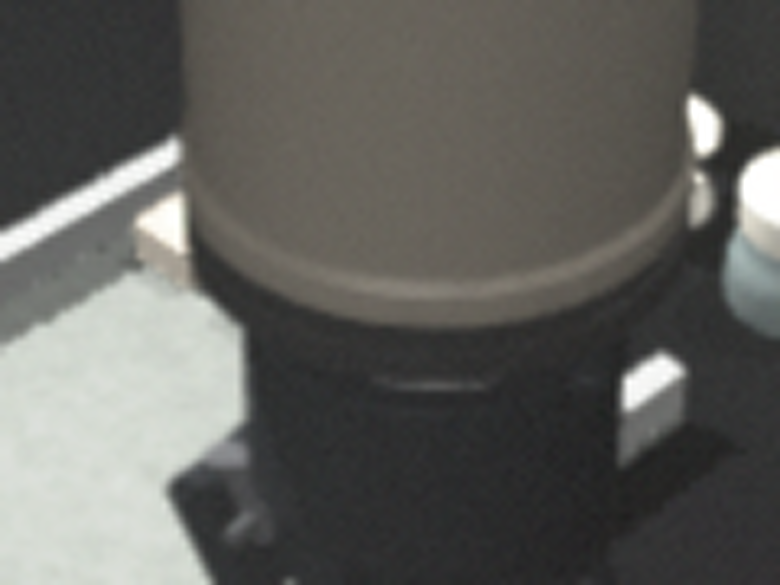

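View pics/r2c.png

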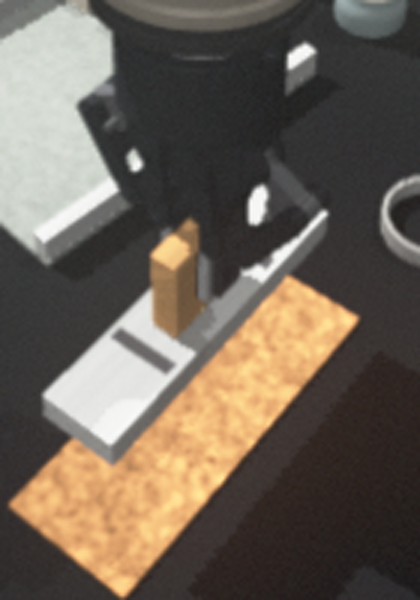

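```bash
cat > tiles.py <<'E'
from h import *
import sys
np.set_printoptions(precision=2,suppress=True,linewidth=160)
a=np.radians(11.35);u=np.array([np.cos(a),np.sin(a)]);n=np.array([-u[1],u[0]])
def patch(f,s0,s1,t0,t1,z=22,d=0.5):
    ss=np.arange(s1,s0,-d);tt=np.arange(t1,t0,-d)
    Sg,Tg=np.meshgrid(ss,tt,indexing="ij")
    X=Sg[...,None]*u+Tg[...,None]*n
    p=pix(f,np.c_[X.reshape(-1,2),np.full(Sg.size,z)]).reshape(*Sg.shape,2).astype(np.float32)
    return cv2.remap(f["frame"],p[...,0],p[...,1],cv2.INTER_CUBIC),ss,tt
if __name__=="__main__":
    f=pickle.load(open(sys.argv[1],"rb"))
    P,ss,tt=patch(f,590,690,-245,-43)
    cv2.imwrite(sys.argv[2],cv2.resize(P[:,:,::-1],None,fx=1.9,fy=1.9))
    g=P.astype(float).min(-1)
    # rear edge: threshold crossing from the rear in each column
    for c in (-70,-119,-165,-215):
        m=(abs(tt-c)<26); cols=np.where(m)[0]
        row=g[(abs(ss-618)<6)][:,cols].mean(0)  # mid band: find t extent
        on=tt[cols][row>200]
        tc=on.mean(); r=[]
        for t in np.arange(tc-11,tc+11.1,1):
            j=np.argmin(abs(tt-t)); col=g[:,j]; 
            i=np.where((col<205)&(ss<615))[0][0]; k=i-1
            s=ss[k]+(ss[i]-ss[k])*(col[k]-205)/(col[k]-col[i]); r.append(s)
        tv=np.arange(tc-11,tc+11.1,1)[:len(r)]
        pf=np.polyfit(tv-tc,r,1); print("tile t",tc,"w",on.max()-on.min()+.5,"rear s",pf[1],"slope deg",np.degrees(np.arctan(-pf[0])),"res",np.std(r-np.polyval(pf,tv-tc)))
    # stop rear edge
    r=[];tv=np.arange(-200,-90,1.)
    for t in tv:
        j=np.argmin(abs(tt-t)); col=g[:,j]; k=np.where((col>215)&(ss<665))[0][0]; i=k-1
        r.append(ss[k]+(ss[i]-ss[k])*(col[k]-215)/(col[k]-col[i]))
    pf=np.polyfit(tv+144,r,1);print("stop rear s",pf[1],"slope deg",np.degrees(np.arctan(-pf[0])))
E
python3 tiles.py r2_t.pkl pics/r2t.png
python3 - <<'E'
from tiles import *
f=pickle.load(open("top0.pkl","rb"));P,ss,tt=patch(f,590,690,-245,-43);g=P.astype(float).min(-1)
r=[];tv=np.arange(-200,-90,1.);r2=[]
for t in tv:
    j=np.argmin(abs(tt-t)); col=g[:,j]; k=np.where((col>215)&(ss<665))[0][0]; i=k-1
    r.append(ss[k]+(ss[i]-ss[k])*(col[k]-215)/(col[k]-col[i]))
    i=np.where((col<205)&(ss<645))[0][0];k=i-1;r2.append(ss[k]+(ss[i]-ss[k])*(col[k]-205)/(col[k]-col[i]))
pf=np.polyfit(tv+144,r,1);print("before: stop rear",pf[1],np.degrees(np.arctan(-pf[0])))
pf=np.polyfit(tv+144,r2,1);print("before: stop front",pf[1],np.degrees(np.arctan(-pf[0])))
E
```

```text
tile t -72.5 w 29.5 rear s 605.5718290501061 slope deg -1.0886182001545228 res 0.3661404053006952
tile t -121.0 w 30.5 rear s 605.2498838118404 slope deg 0.3369809544177734 res 0.3178297485990847
tile t -167.25 w 29.0 rear s 604.7538870549741 slope deg 0.5295460611162719 res 0.28319133482948455
tile t -216.5 w 31.5 rear s 604.4987365291713 slope deg 1.2700280153169676 res 0.41216633261204766
stop rear s 651.8880665349224 slope deg -0.4870475082789144
before: stop rear 651.1528679262417 -0.36933808407051183
before: stop front 636.3642730663834 -0.25852820158440754
```

View pics/r2t.png

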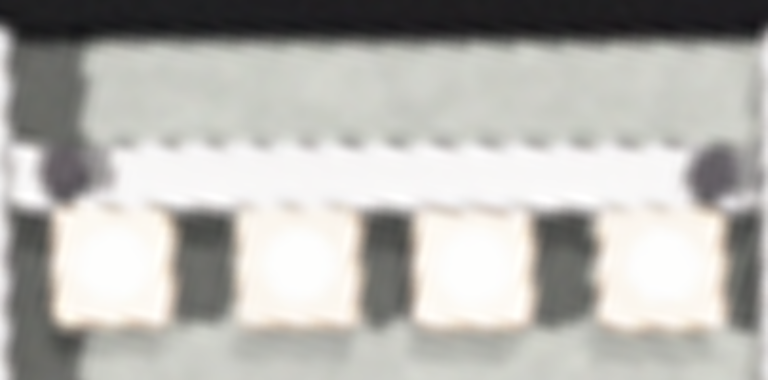

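Run:
```python
from tiles import *
A=pickle.load(open("top0.pkl","rb"));B=pickle.load(open("r2_t.pkl","rb"))
def band(f,s0,s1,t0,t1):
    P,ss,tt=patch(f,s0,s1,t0,t1,d=.25);return P.astype(np.float32).mean(-1)
for nm,b in (("stop rear edge",(645,670,-205,-90)),("tray far edge",(670,700,-205,-90)),("knobR",(630,665,-235,-210)),("knobL",(630,665,-75,-52))):
    a,c=band(A,*b),band(B,*b)
    print(nm,cv2.phaseCorrelate(a,c,cv2.createHanningWindow(a.shape[::-1],cv2.CV_32F)), "(px .25mm; +y = toward robot)")
    # row-mean profile shift
    pa,pc=a.mean(1),c.mean(1); x=np.arange(len(pa)); best=min((np.mean((np.interp(x+k,x,pc)[20:-20]-pa[20:-20])**2),k) for k in np.arange(-12,12.1,.2)); print("  profile shift mm",-best[1]*.25)
```

```text
stop rear edge ((0.051900377573986134, -0.00988370825818663), 0.5363782425721486) (px .25mm; +y = toward robot)
  profile shift mm 0.6000000000000085
tray far edge ((-0.005723696303959969, 0.02737261445920325), 0.4029855958620707) (px .25mm; +y = toward robot)
  profile shift mm 0.40000000000000924
knobR ((-0.09810328597128404, 0.15719717549129086), 0.7001173906856113) (px .25mm; +y = toward robot)
  profile shift mm 0.6000000000000085
knobL ((0.1069498542648688, -0.22332127528578383), 0.7509352680019759) (px .25mm; +y = toward robot)
  profile shift mm 1.1000000000000068
```

Request:
servo_tool(
  motion=[
    {"hand": 1.0, "dx": 0, "dy": 0, "dz": -1.0, "rx": 0, "ry": 0, "rz": -0.2},
    {"hand": 1.0, "dx": 0, "dy": 0, "dz": -2.5, "rx": 0, "ry": 0, "rz": 0},
    {"hand": 1.0, "dx": 0, "dy": 0, "dz": -2.0, "rx": 0, "ry": 0, "rz": 0},
    {"hand": 1.0, "dx": 0, "dy": 0, "dz": -1.2, "rx": 0, "ry": 0, "rz": 0},
    {"hand": 1.0, "dx": 0, "dy": 0, "dz": -0.7, "rx": 0, "ry": 0, "rz": 0},
    {"hand": 1.0, "dx": 0, "dy": 0, "dz": -0.3, "rx": 0, "ry": 0, "rz": 0},
    {"hand": 1.0, "dx": 0, "dy": 0, "dz": 0, "rx": 0, "ry": 0, "rz": 0},
    {"hand": 1.0, "dx": 0, "dy": 0, "dz": 0, "rx": 0, "ry": 0, "rz": 0},
  ],
)

```text
time_s: 21.9
position: [484.2, -306.3, 42.1]
eef_rot: [0.988, 0.158, 0.0, 0.0]
ft_force: [-0.4, 0.5, -2.7]
gripper_width: 0.176
```

```bash
python3 f.py; python3 look.py r3
python3 - <<'E'
from h import *
g=pickle.load(open("r3_s.pkl","rb"))
crop(g,"pics/r3c.png",270,250,410,390,4)
E
```

```text
21.9 [ 484.213 -306.27    42.078] s 414.4689485917159 t -395.5741918894283 F [-0.361  0.54  -2.656] along -0.24767229703711224 M [-0.04  -0.058  0.03 ] jaw -71.86757008265919
{'time_s': np.float64(22.0), 'position': array([ 484.27, -306.18,   42.09]), 'ft_force': array([ 0.25,  0.39, -2.91]), 'torque': array([-0.04, -0.01,  0.01]), 'gripper_width': np.float64(0.179)}
jaw -71.86126662840456
s,t 414.5412959707938 -395.49658421716333 F along 0.318388179868135 lat 0.33653640997661854
```

View pics/r3c.png

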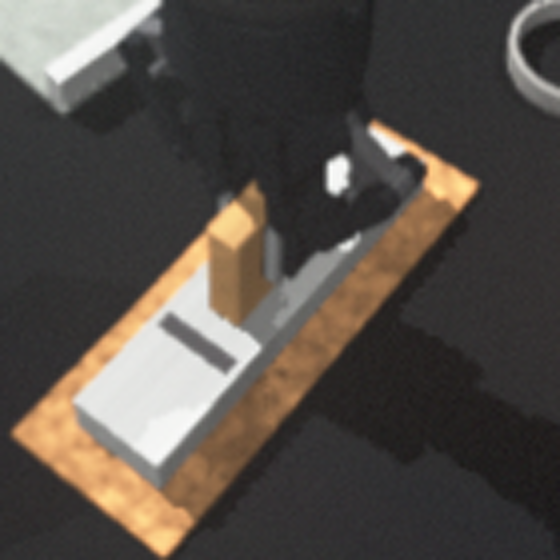

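Request:
servo_tool(
  motion=[
    {"hand": 1.0, "dx": 0, "dy": 0, "dz": -0.15, "rx": 0, "ry": 0, "rz": 0},
    {"hand": 1.0, "dx": 0, "dy": 0, "dz": -0.1, "rx": 0, "ry": 0, "rz": 0},
    {"hand": 1.0, "dx": 0, "dy": 0, "dz": -0.06, "rx": 0, "ry": 0, "rz": 0},
    {"hand": 1.0, "dx": 0, "dy": 0, "dz": 0, "rx": 0, "ry": 0, "rz": 0},
  ],
)

```text
time_s: 22.4
position: [484.0, -306.0, 38.7]
eef_rot: [0.988, 0.158, 0.0, -0.0]
ft_force: [-0.8, 2.8, 4.6]
gripper_width: 0.179
```

```bash
python3 f.py
```

```text
22.4 [ 483.994 -305.958   38.669] s 414.31577023241647 t -395.22537797601973 F [-0.839  2.781  4.64 ] along -0.27487372111079883 M [0.45  0.292 0.032] jaw -71.86274195472299
```

Request:
servo_tool(
  motion=[
    {"hand": 1.8, "dx": 0, "dy": 0, "dz": 0.03, "rx": 0, "ry": 0, "rz": 0},
    {"hand": 2.2, "dx": 0, "dy": 0, "dz": 0, "rx": 0, "ry": 0, "rz": 0},
    {"hand": 3.0, "dx": 0, "dy": 0, "dz": 0, "rx": 0, "ry": 0, "rz": 0},
    {"hand": 5.0, "dx": 0, "dy": 0, "dz": 0, "rx": 0, "ry": 0, "rz": 0},
    {"hand": 5.0, "dx": 0, "dy": 0, "dz": 0, "rx": 0, "ry": 0, "rz": 0},
    {"hand": 6.0, "dx": 0, "dy": 0, "dz": 0, "rx": 0, "ry": 0, "rz": 0},
    {"hand": 6.0, "dx": 0, "dy": 0, "dz": 0, "rx": 0, "ry": 0, "rz": 0},
  ],
)

```text
time_s: 23.1
position: [483.9, -306.0, 38.7]
eef_rot: [0.988, 0.158, -0.0, -0.0]
ft_force: [-0.5, -0.0, 0.1]
gripper_width: 0.706
```

Request:
servo_tool(
  motion=[
    {"hand": 6.0, "dx": 0, "dy": 0, "dz": 1.0, "rx": 0, "ry": 0, "rz": 0},
    {"hand": 6.0, "dx": 0, "dy": 0, "dz": 2.5, "rx": 0, "ry": 0, "rz": 0},
    {"hand": 6.0, "dx": 0, "dy": 0, "dz": 4, "rx": 0, "ry": 0, "rz": 0},
    {"hand": 6.0, "dx": 0, "dy": 0, "dz": 4, "rx": 0, "ry": 0, "rz": 0},
    {"hand": 6.0, "dx": 0, "dy": 0, "dz": 4, "rx": 0, "ry": 0, "rz": 0},
    {"hand": 6.0, "dx": 0, "dy": -3, "dz": 2, "rx": 0, "ry": 0, "rz": 0},
    {"hand": 6.0, "dx": 0, "dy": -4, "dz": 0, "rx": 0, "ry": 0, "rz": 0},
    {"hand": 6.0, "dx": 0, "dy": -4, "dz": 0, "rx": 0, "ry": 0, "rz": 0},
    {"hand": 6.0, "dx": 0, "dy": -4, "dz": 0, "rx": 0, "ry": 0, "rz": 0},
    {"hand": 6.0, "dx": 0, "dy": -4, "dz": 0, "rx": 0, "ry": 0, "rz": 0},
    {"hand": 6.0, "dx": 0, "dy": 0, "dz": 0, "rx": 0, "ry": 0, "rz": 0},
    {"hand": 6.0, "dx": 0, "dy": 0, "dz": 0, "rx": 0, "ry": 0, "rz": 0},
  ],
)

```text
time_s: 24.3
position: [482.9, -497.0, 214.0]
eef_rot: [0.988, 0.156, -0.0, 0.0]
ft_force: [-0.6, 1.0, 0.6]
gripper_width: 0.703
```

```bash
python3 f.py; python3 look.py r4; python3 tiles.py r4_t.pkl pics/r4t.png
python3 - <<'E'
from h import *
f=pickle.load(open("r4_t.pkl","rb"));g=pickle.load(open("r4_s.pkl","rb"))
cv2.imwrite("pics/r4top.png",f["frame"][:,:,::-1]);cv2.imwrite("pics/r4side.png",g["frame"][:,:,::-1])
E
```

```text
24.3 [ 482.862 -497.008  213.973] s 375.6070502438528 t -582.3159698274371 F [-0.572  0.955  0.604] along -0.3733684363659447 M [-0.044 -0.018  0.021] jaw -71.99261874373445
{'time_s': np.float64(24.4), 'position': array([ 484.12, -495.18,  213.93]), 'ft_force': array([ 0.51,  0.01, -0.68]), 'torque': array([ 0.04,  0.02, -0.01]), 'gripper_width': np.float64(0.703)}
jaw -71.83606917155485
s,t 377.2005553483461 -580.7679990902957 F along 0.49668744844933427 lat -0.09420709039610517
tile t -72.5 w 29.5 rear s 605.4528796242831 slope deg -1.2495160764758926 res 0.3843954958464758
tile t -121.0 w 30.5 rear s 605.1304288706464 slope deg 0.19458672458584744 res 0.32190079388499004
tile t -167.5 w 29.5 rear s 604.6320031417857 slope deg 0.611585475681024 res 0.26538308147352746
tile t -216.5 w 31.5 rear s 604.3772752609709 slope deg 1.2359326265633754 res 0.41686618415268034
stop rear s 652.0508879600417 slope deg -0.5306052630283237
```

View pics/r4top.png

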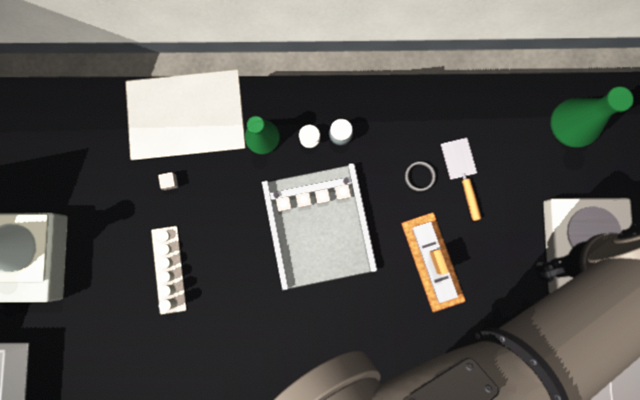

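View pics/r4side.png

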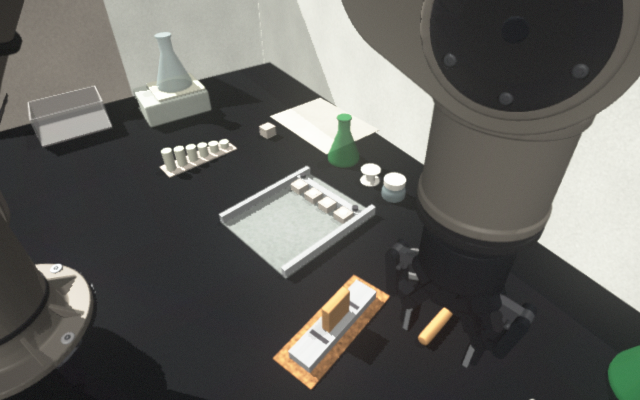

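Run:
```python
from h import *
g=pickle.load(open("r4_s.pkl","rb"))
crop(g,"pics/r4z.png",280,165,370,230,8.8)
f=pickle.load(open("r4_t.pkl","rb"))
crop(f,"pics/r4za.png",262,170,362,220,8)
```

```text
(no output)
```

View pics/r4z.png

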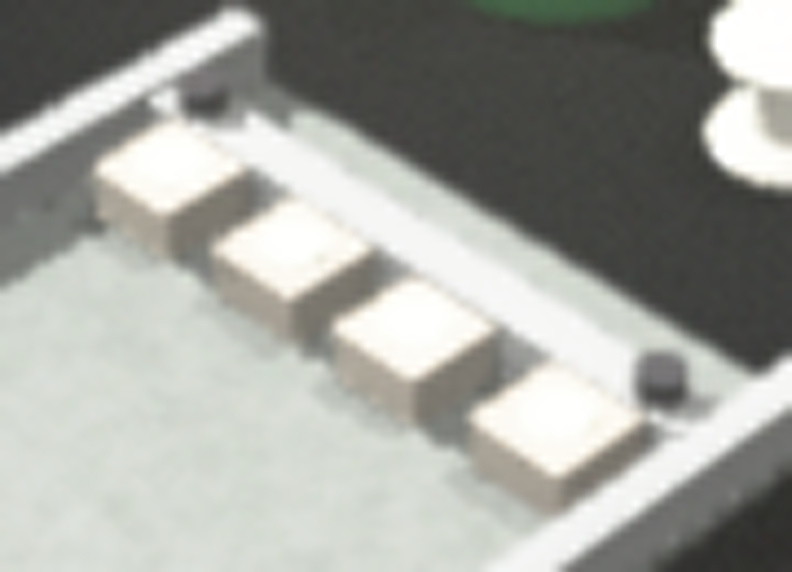

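View pics/r4za.png

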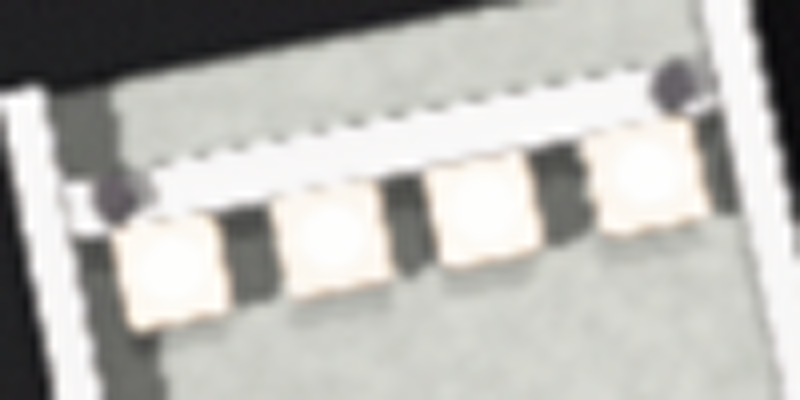

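Run:
```python
from tiles import *
S0=pickle.load(open("side0.pkl","rb"));S1=pickle.load(open("r4_s.pkl","rb"))
# stop's far top edge and knob in the side view, before/after; control = tray far corner
for nm,(x0,y0,x1,y1) in (("knobR+stop end",(345,195,372,215)),("knobL",(296,172,312,184)),("rail end control",(352,198,376,222))):
    a,b=[f["frame"][y0:y1,x0:x1].mean(-1).astype(np.float32) for f in(S0,S1)]
    print(nm,cv2.phaseCorrelate(a,b,cv2.createHanningWindow(a.shape[::-1],cv2.CV_32F)))
T1=pickle.load(open("r4_t.pkl","rb"))
hsv=lambda im:cv2.cvtColor(im,cv2.COLOR_RGB2HSV)
grey=lambda im:(hsv(im)[...,1]<45)&(hsv(im)[...,2]>80)
org=lambda im:(hsv(im)[...,1]>100)&(hsv(im)[...,0]<30)&(hsv(im)[...,2]>90)
for c in contours(T1,grey,(390,205,475,320),minarea=100): print("blade",rect(toz(T1,c,22))[0])
for c in contours(T1,org,(390,205,475,320),minarea=300): print("pad",rect(toz(T1,c,3))[0])
P,ss,tt=patch(T1,590,690,-245,-43);g=P.astype(float).min(-1);r=[]
for t in (-96,-97,-144,-145,-191,-192):
    col=g[:,np.argmin(abs(tt-t))];i=np.where((col<205)&(ss<645))[0][0];k=i-1;r.append(ss[k]+(ss[i]-ss[k])*(col[k]-205)/(col[k]-col[i]))
print("stop front now",np.array(r))
```

```text
knobR+stop end ((0.40428214710958343, 0.039285852987296366), 0.9610642794105742)
knobL ((-0.03269032827712515, 0.4127029143862533), 1.0033703896527488)
rail end control ((-0.1141358555428571, -0.03321466522428729), 0.9916620842284627)
blade [ 483.4 -305.3  184.9   47.4   18. ]
pad [ 483.8 -304.9  225.5   85.7   18.1]
stop front now [636.28 636.16 636.19 636.19 635.97 635.97]
```

Run:
```python
from workcell import robot
print(robot.sense()["time_s"],robot.sign_off())
```

```text
the job is handed in; nothing more can be done
24.4 None
```

I took the straightedge by its handle and pushed the four tiles home against the stop. I held them at about 6 N for more than a second, then stood the straightedge back on its pad and handed in at 24.4 s.

**Force:** The readings during the hold ran from 5.4 to 6.4 N, with roughly 1 N of noise. The highest reading at any point was about 6.4 N, below the 9 N limit. While pressing, I turned the blade by about half a degree so that both sides of the row took load.

**Tiles:** Both cameras show all four tiles flush and square. The rear edges are within about 1.1 mm of each other, consistent with the different tile sizes. Fits of those edges gave skews of up to 1.2° on the outer two tiles. I put that down to pixel noise, because the pictures show them square.

**Stop:** Its front face measured 636.2 mm along the tray's direction after the job, against 636.4 mm before. The checks disagreed slightly:
- A fit of its rear edge differed by 0.7 to 0.9 mm.
- In the side view, the knobs moved by 0.4 px against 0.1 px for the fixed rail.
- In the top view, the stop showed no shift beyond the measurement error.

I take the stop as unmoved.

**Straightedge:** It stands upright and lengthwise. Its blade centre is within about 1 mm of the pad's centre, and its angle is 18.0° against the pad's 18.1°.

**Other things:** The bystanders look unmoved in the final pictures, though I did not measure them. The gripper is clear of everything.

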